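Weigh the flour caddy on the hanging hook scale

ROBOT

A 6-joint arm with a two-finger parallel gripper is mounted at the origin on the work surface. World frame = base frame: x ahead of the robot, y to its left, z up, the work surface at z = 0. Lengths are in m, angles in degrees, forces in N, time in s.
With the tool pointing down it reaches from about 0.425 to 0.95 m from the base axis. Payload 3.5 kg.
Tool frame: the origin (TCP) lies at the very end of the fingers, on their centre line; the grasp point (between the pads) lies 19 mm behind it; z points along the fingers, x is the direction in which the jaws open and shut, and the axes are right-handed (so a half turn about z gives the same grasp; the last joint's range is limited). The gripper opens to 85 mm and grips with 20 to 120 N. Pads are 22 mm wide; open, the fingers measure 114 mm over their backs; the gripper's body (76 mm by 85 mm) begins 54 mm behind the grasp point. The pads swing forward as they close: fully open they stand 13 mm farther back than shut.
Start: joints at [59.072, 16.404, 90.338, -0, 73.258, -8.594], TCP at [0.256, 0.624, 0.231] pointing down, gripper open.
Joint ranges: [-158.93, 158.93], [-51.34, 127.21], [12.03, 142.37], [-87.48, 267.48], [13.55, 161.25], [-162.69, 162.69]. Speed limits (degrees/s): [159.86, 159.86, 180, 180, 180, 180].

INTERFACE

Orientations are given as [roll, pitch, yaw] about the fixed x, y, z axes, in that order (R = Rz(yaw) Ry(pitch) Rx(roll)).
In Python, from rig import ctrl, vision gives the robot as it stands.
- The arm moves only by the tool arm_command, never from a script. Its argument "targets" is a list of rows, each an object with "grip": the opening in per cent of the stroke, from 0 (shut) to 100 (fully open); "xyz": the shift along the tool's x, y, z in mm, a list of three; "turn": the turn, a rotation vector about the tool's x, y, z in degrees, a list of three. In form: [{"grip": grip, "xyz": [tx, ty, tz], "turn": [wx, wy, wz]}, ...]. A call has 1 to 12 rows; each row shifts and turns the pose as measured when the row begins, along the tool's axes as they then stand; what a row does not reach is not made up. A row lasts 1/12 s, in which the tool goes at most 41.7 mm and 7.16 degrees, less where a joint would pass 70% of its speed; a pose out of reach is approached as far as the arm can. A call with a gripper value outside its range is refused whole. The fingers move at their own pace and stop on an object; the grip force is fixed at half the most. Time passes only in rows, so rows that do not move let the fingers close. It gives the time, the measured TCP pose, the force and the opening at its end, in the units of the state.
- ctrl.get_state(): the state, without advancing time (a new reading comes with each control period).
- vision.get_image(name): name is "scene" or "top" or "wrist"; returns a dict with "image" (400x640x3 uint8, red, green, blue), "K" (3x3 intrinsics, pixels), "distortion" ([k1, k2, p1, p2, k3] as OpenCV has them; the pictures are not rectified), "camera_from_world" (4x4, takes a point from world to camera coordinates). Camera axes: x right, y up, looking along -z (the intrinsics and any distortion apply to the point x, -y, -z); pixel columns grow to the right and rows downward; lengths in m; the calibration is good to about 2 mm. A picture is of the moment at which its call begins. There is no depth.
- ctrl.close_job(): hands the job in, once; it reports no verdict.
The state is a dict: "clock": time; "joint_positions": joint angles; "dq": joint speeds; "effort": joint torques, N m; "tool_pos": TCP position; "ee_rot": TCP orientation; "contact_force": force on the tool from outside, world axes, zero at the start; "moment": the same for the moment, N m; "opening": opening from 0.0 (shut) to 1.0 (fully open).
Only numpy, scipy, OpenCV 4.12 (cv2) and the standard library are available. Lean on these libraries where they do the work, as an engineer would, in place of code of your own. Each camera call takes 0.05 s, during which the arm holds its last target.

TASK

Weigh the yellow flour caddy: carry it by one side of its handle to the hanging scale, hook the bend in the middle of the handle onto the hook, and ease the weight over so gently that the hook neither drops nor springs up when you let go, nor is ever dragged past the scale's 1 kg or shoved hard. Leave it hanging, untouched, until it and the needle have stood still for a full second, then take it again and lift it off without letting the hook snap back. Set it down gently and upright in the middle of the wooden board, lengthwise along it, and leave the scale empty and the other things on the counter where they are.

Things in the scene. Friction and masses are not known exactly. Their poses are not given: they have to be found in the camera images.
- scale: fixed hanging dial scale on a gallows stand, yaw within 0.25 rad. Origin on the counter under the hook; z up, -y the side where the hook is open, -x roughly to the robot. Grey base plate 200 mm in x, from y -100 to +170 mm, 12 mm thick; 22 mm steel post at y = +145 mm, 592 mm tall, with an arm 583 mm up reaching over the hook. The -y side of the hook is free above the base plate
- scale_rod (a joint): downward travel (m) of draw rod and hook against the spring: 0 empty and up, grows as the hook is pulled down, stop at 0.095. 120 N per m from about zero load at 0: 1 kg, the full scale, draws it to 0.082. Light damping (2.5 N s/m): a load let go suddenly bounces
- hook_shank (a point): point on the centre line of the hook's shank, 39 mm above the seat. Steel J-hook of 8 mm round wire, rigid on the sprung draw rod, in the scale's y-z plane. It starts on the rod 89 mm above the seat; the shank leans to y = +13 mm and is upright from 69 mm above the seat down to the round bend (radius 13 mm at the wire's centre line, centred at y = 0); the wire then rises to the tip at y = -18 mm. Clear gap 18 mm in the bend, 22 mm at the mouth
- hook_seat (a point): lowest point of the inside of the hook, on the wire's upper surface, where a hanging handle rests; 285 mm over the counter when the scale is empty. Axes as the scale's
- hook_tip (a point): top of the hook's upturned end, 28 mm higher than the seat and 18 mm from it along the scale's -y
- caddy: loose yellow tin with wooden lid, unknown contents: 0.22 to 0.93 kg in all, balanced about its middle. Origin: centre of underside, z up, x along length and handle. 204 (x) by 102 (y), lid 210 by 108, top 95 mm up. Rigid handle of black 9 mm rod lengthwise above it: uprights at x = +-98 mm, level grips 165 mm up from |x| = 14 to 86 mm, a roof-like bend in the middle rising to 177 mm (centre lines)
- caddy_bend (a point): underside of the handle at the top of its bend, 172.5 mm above the caddy's underside: what rests on the hook's seat, where it centres itself. The hook's wire passes under it across the handle, so a hanging caddy has its handle along the scale's x, either end to the robot
- caddy_grip (a point): centre of the handle rod 72 mm from the bend along the caddy's -x (the end nearer the robot at the start), 165 mm above the underside: a hand here keeps clear of the dial while hooking, best leaning back from it; the same grip exists at +x
- dial (a point): centre of the scale's yellow round dial housing (128 mm across, 32 mm thick along the scale's x), 468 mm over the counter, straight above the hook; white face and red needle on both sides, lowest edge 404 mm over the counter. Fixed
- board: fixed rectangular wooden board lying on the counter, 270 (x) by 170 (y), 18 mm thick. Origin at the centre of its underside, z up, x along its length
- salt_jar: bystander: white jar with black cap, 48 mm across, 85 mm tall, origin at the centre of its underside
- mortar: bystander: grey stone mortar, 96 mm across, 60 mm tall, with a white pestle fixed in it rising to about 103 mm. Origin at the centre of its underside
- mug: bystander: blue mug, 72 mm across, 80 mm tall, handle at its +y side. Origin at the centre of its underside
Things that resemble listed ones, but are neither listed nor needed, are in the scene too. Of the things shaped like the caddy, the yellow one is meant.

How it is judged (in metres and radians):
On the way, in this order (a step that is already met when the one before it is completed fails the run):
1. the caddy hangs by the bend of its handle on the hook, held by nothing else, and it and the needle have stood still for a second (distance between caddy_bend and hook_seat below 0.01 m and contact force between caddy and scale above 1.5 N and contact force between each of the fingers, the arm and caddy below 0.05 N and value of joint scale_rod above 0.009 m and velocity of joint scale_rod between -0.01 and 0.01 m/s and linear speed of caddy below 0.02 m/s), for 1 s.
2. the caddy is lifted off the hook in the gripper (contact force between caddy and scale below 0.05 N and distance between caddy_bend and hook_seat above 0.035 m and contact force between the fingers and caddy above 1 N and height (world z) of caddy above 0.05 m), for 0.1 s.
At the end, for the whole second after the job is handed in: The caddy stands upright (within 0.05 rad), at rest and released, on the wooden board, its centre within 25 mm of the board's in each direction and its length along the board's within 0.2 rad; the scale is empty with its hook back up (within 4 mm) (x of caddy in the frame of board between -0.025 and 0.025 m and y of caddy in the frame of board between -0.025 and 0.025 m and z of caddy in the frame of board between 0.013 and 0.022 m and angle between the x axis of caddy and the x axis of board, either way round below 0.2 rad and angle between caddy's own z axis and vertical below 0.05 rad and linear speed of caddy below 0.01 m/s and value of joint scale_rod below 0.004 m); the robot touches nothing.
It fails at once if the hook jerks: its draw rod moves faster than 0.05 m/s, down or up, with the caddy let go (under 5 N of grip), or faster than 0.2 m/s at any time ((contact force between the fingers and caddy below 5 N and (velocity of joint scale_rod above 0.05 m/s or velocity of joint scale_rod below -0.05 m/s)) or velocity of joint scale_rod above 0.2 m/s or velocity of joint scale_rod below -0.2 m/s).
It fails at once if the scale is overloaded: the hook drawn down more than 88 mm, or the scale pushed by the caddy with more than 18 N (value of joint scale_rod above 0.088 m or contact force between caddy and scale above 18 N).
It fails at once if the robot knocks the scale (over 10 N) (contact force between any of the arm, the fingers and scale above 10 N).
It fails at once if the caddy is banged down on the board (over 60 N) or tipped by more than 0.5 rad (contact force between caddy and board above 60 N or angle between caddy's own z axis and vertical above 0.5 rad).
It fails at once if the salt jar, mortar or mug is moved by more than 25 mm or tipped (distance of any of salt_jar, mortar, mug from where it was at the start of the episode above 0.025 m or angle between any of salt_jar, mortar, mug's own z axis and vertical above 0.3 rad).
It also fails if it takes over 72 s, if anything falls off the work surface, if the arm or the gripper's body presses on something with over 40 N, if the wrist force passes 120 N, or if a joint passes its speed limit or range.

## Working session

There is one attempt and no reset: what is moved stays moved. The work goes in short steps, Python scripts to look and compute and a tool call to move; the robot and the scene stay as the last step left them, time stands still between calls to the robot, and variables do not carry over. Pictures are saved under pics/ and viewed, and the job is handed in when it is done.

Besides the shell and the picture viewer there is one more tool, called after ">>>" in YAML: its name, and indented under it one key for each argument. arm_command: Moves the arm, as the interface text tells. Its arguments: {"type":"object","properties":{"targets":{"type":"array"}},"required":["targets"]}

```bash
ls; mkdir -p pics; python3 - <<'E'
from rig import ctrl, vision
import cv2, numpy as np
print(ctrl.get_state())
for n in ["scene","top","wrist"]:
    d=vision.get_image(n); cv2.imwrite(f"pics/{n}0.png",d["image"][:,:,::-1]); print(n,d["K"].tolist(),d["distortion"],np.round(d["camera_from_world"],4).tolist())
E
```

```text
pics
{'clock': 0.0, 'joint_positions': array([ 5.90735869e+01,  1.64554001e+01,  9.04211694e+01,  3.37826064e-04,
        7.32585234e+01, -8.59375620e+00]), 'dq': array([ 0.03494152,  0.08465175,  0.04314814,  0.02926237, -0.0105837 ,
        0.05497153]), 'effort': array([ 6.21341533e-04, -4.05970287e+01, -2.92630434e+01, -1.26542632e-04,
        5.71301833e-03, -1.24736036e-05]), 'tool_pos': array([0.25611832, 0.62382557, 0.22993985]), 'ee_rot': array([-1.79979494e+02,  1.33527901e-01,  6.76672693e+01]), 'contact_force': array([ 0.10286004, -0.46947377, -0.53859471]), 'moment': array([0.0042366 , 0.0162768 , 0.04890649]), 'opening': 1.0046284116216617}
scene [[448.9373901095264, 0.0, 322.34232339711934], [0.0, 448.9373901095264, 190.83861436595294], [0.0, 0.0, 1.0]] [-0.07493721  0.          0.          0.          0.        ] [[-0.8855, 0.4644, -0.0107, 0.4668], [-0.3429, -0.638, 0.6895, -0.0204], [0.3134, 0.6142, 0.7243, -1.7225], [0.0, 0.0, 0.0, 1.0]]
top [[380.17274419423023, 0.0, 315.59324402297796], [0.0, 380.17274419423023, 203.94930219411907], [0.0, 0.0, 1.0]] [-0.08378714  0.          0.          0.          0.        ] [[-0.0093, -0.9999, 0.0084, 0.0124], [0.9952, -0.0085, 0.0973, -0.5243], [-0.0972, 0.0092, 0.9952, -1.6546], [0.0, 0.0, 0.0, 1.0]]
wrist [[311.5224198172942, 0.0, 316.9351165910694], [0.0, 311.5224198172942, 199.48233357594427], [0.0, 0.0, 1.0]] [-0.04327741  0.          0.          0.          0.        ] [[0.3809, 0.9246, -0.0037, -0.673], [-0.8899, 0.3655, -0.2731, 0.0361], [-0.2512, 0.1073, 0.962, -0.3798], [0.0, 0.0, 0.0, 1.0]]
```

View pics/scene0.png

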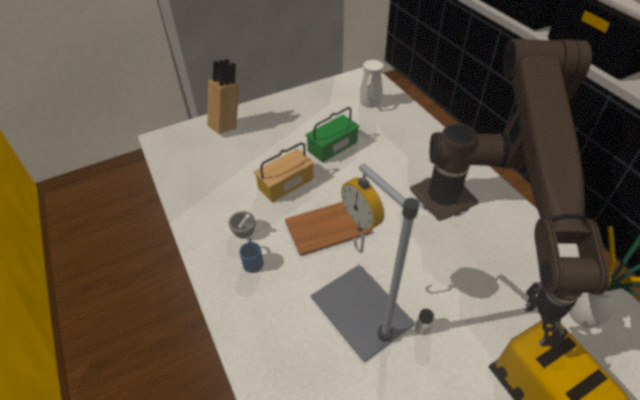

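View pics/top0.png

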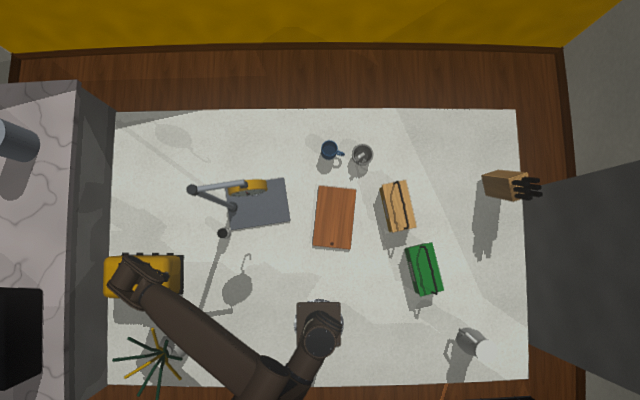

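View pics/wrist0.png

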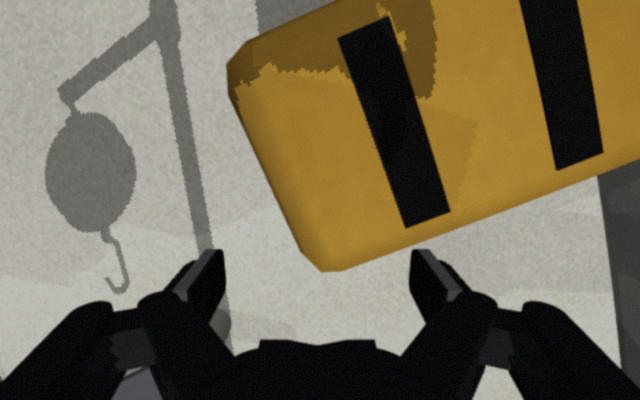

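```bash
cat > h.py <<'E'
import numpy as np, cv2
from scipy.optimize import least_squares
from scipy.spatial.transform import Rotation as R
def snap(n,f):
    from rig import vision
    d=vision.get_image(n); cv2.imwrite(f"pics/{f}.png",d["image"][:,:,::-1]); np.savez(f"pics/{f}.npz",K=d["K"],D=d["distortion"],T=d["camera_from_world"]); return d
def cam(f):
    z=np.load(f"pics/{f}.npz"); return z["K"],z["D"],z["T"]
def proj(c,P):
    K,D,T=c; P=np.atleast_2d(P); q=P@T[:3,:3].T+T[:3,3]; q=q*[1,-1,-1]
    return cv2.projectPoints(q.reshape(-1,1,3),np.zeros(3),np.zeros(3),K,np.array(D,float))[0].reshape(-1,2)
def ray(c,uv,z):
    K,D,T=c; p=cv2.undistortPoints(np.array(uv,float).reshape(-1,1,2),K,np.array(D,float)).reshape(-1,2)
    d=np.c_[p[:,0],-p[:,1],-np.ones(len(p))]@T[:3,:3]; o=-T[:3,:3].T@T[:3,3]
    s=(z-o[2])/d[:,2]; return o+d*s[:,None]
def crop(f,x0,y0,w,h,s,out):
    im=cv2.imread(f"pics/{f}.png")[y0:y0+h,x0:x0+w]; cv2.imwrite(f"pics/{out}.png",cv2.resize(im,None,fx=s,fy=s,interpolation=cv2.INTER_CUBIC))
E
python3 - <<'E'
from h import *
snap("scene","s1");snap("top","t1")
crop("s1",220,100,160,120,5,"c1")
crop("t1",360,160,100,75,8,"c2")
crop("t1",180,120,200,150,4,"c3")
crop("s1",280,150,160,120,5,"c4")
crop("s1",220,190,160,120,5,"c6")
E
```

```text
(no output)
```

View pics/c1.png

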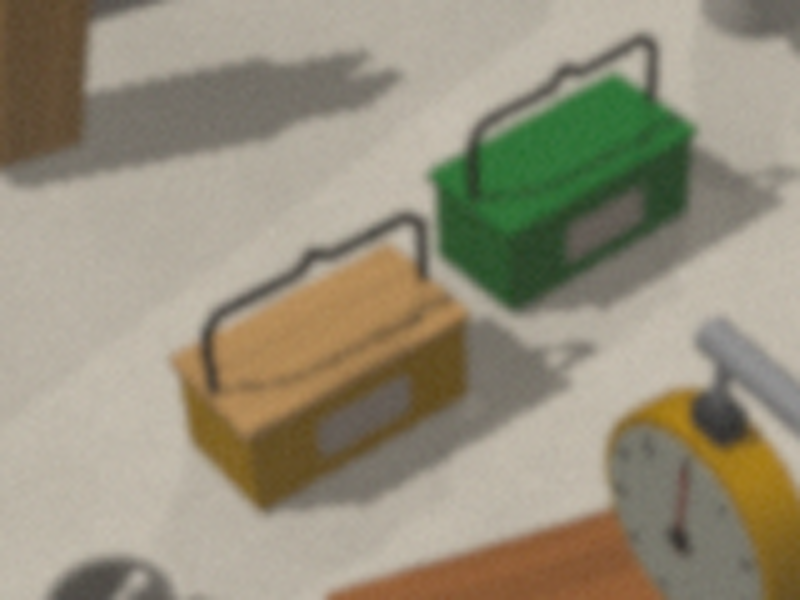

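View pics/c2.png

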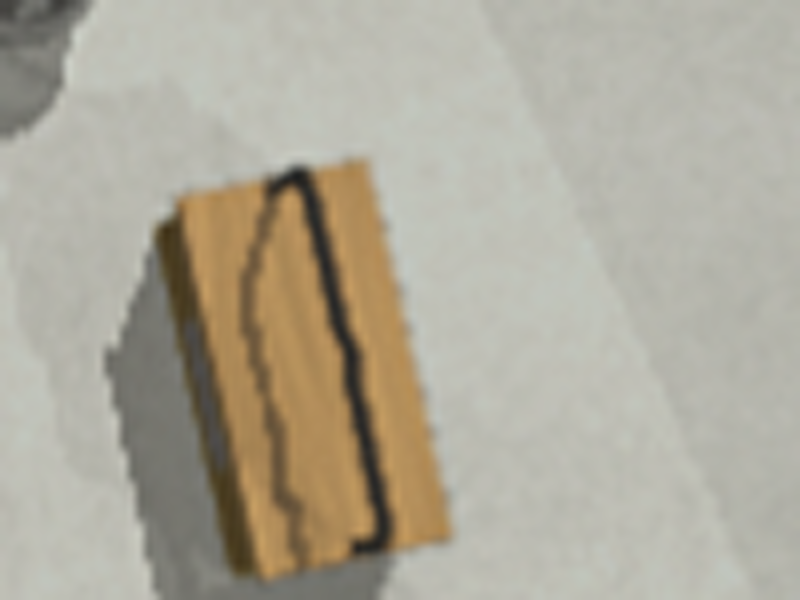

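View pics/c3.png

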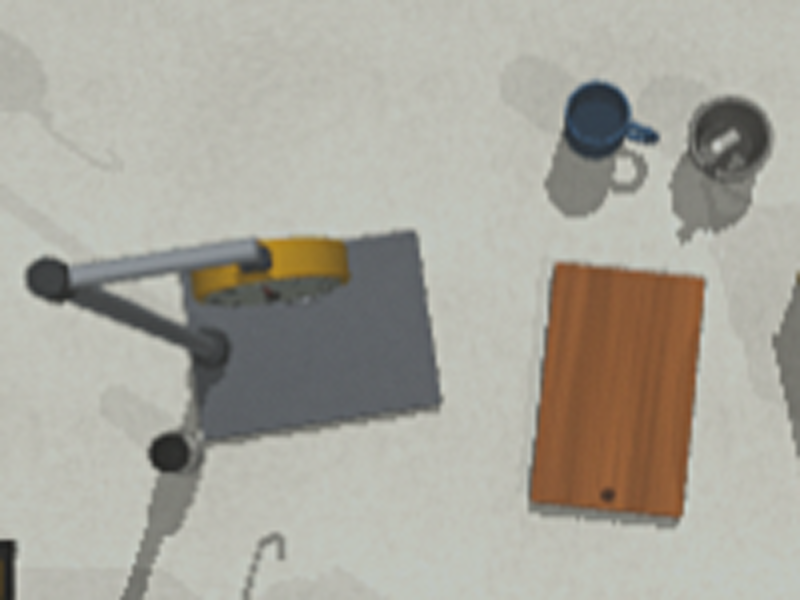

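View pics/c4.png

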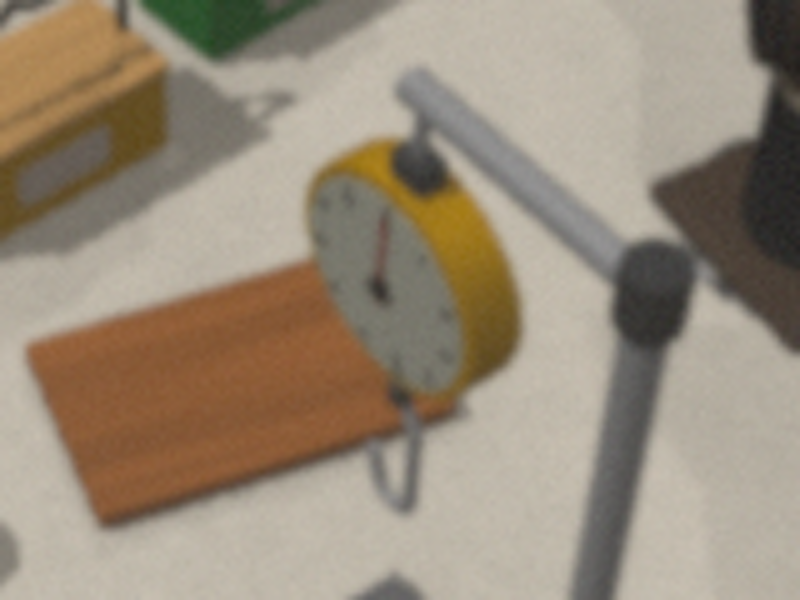

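View pics/c6.png

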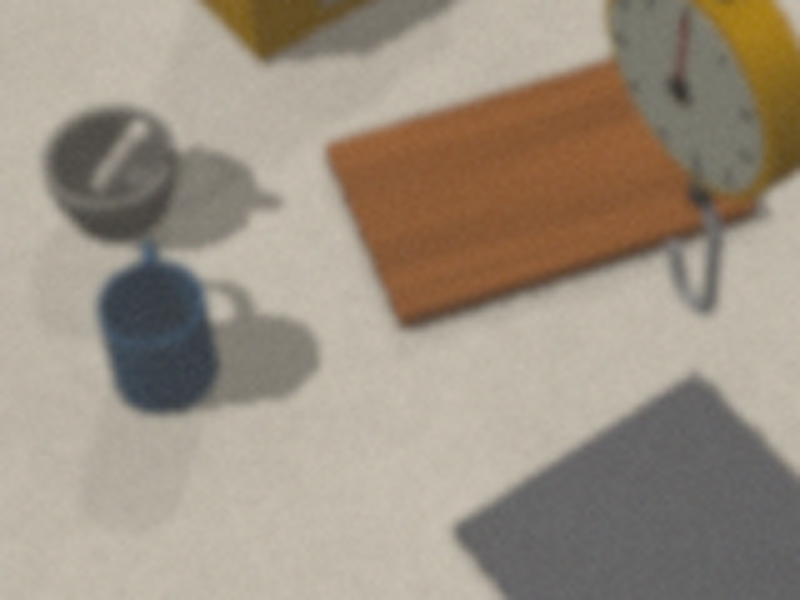

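```bash
cat > fit.py <<'E'
from h import *
def full(p,x0,y0,s): return (np.array(p,float)+.5)/s-.5+[x0,y0]
def fit(obs,p0,free_z=False):
    # obs: list of (camname, pix, modelpts)
    def pose(p,M):
        c,s=np.cos(p[2]),np.sin(p[2]); M=np.atleast_2d(M); return np.c_[p[0]+c*M[:,0]-s*M[:,1],p[1]+s*M[:,0]+c*M[:,1],M[:,2]]
    f=lambda p: np.concatenate([(proj(cam(c),pose(p,M))-px).ravel() for c,px,M in obs])
    r=least_squares(f,p0,loss='soft_l1'); return r.x,np.round(f(r.x).reshape(-1,2),1)
E
python3 - <<'E'
from fit import *
cc=fit([("t1",full([(185,197),(368,160),(450,540),(265,580),(352,365)],360,160,8),np.array([[.105,.054,.095],[.105,-.054,.095],[-.105,-.054,.095],[-.105,.054,.095],[0,0,.179]])),
("s1",full([(175,360),(245,438),(468,318),(390,245),(313,255),(265,510),(465,395)],220,100,5),np.array([[.105,-.054,.095],[.105,.054,.095],[-.105,.054,.095],[-.105,-.054,.095],[0,0,.18],[.102,.051,0],[-.102,.051,0]]))],[.5,-.3,0.2])
print("caddy",cc)
b=fit([("t1",full([(555,263),(704,278),(682,517),(530,503)],180,120,4),np.array([[.135,.085,.018],[.135,-.085,.018],[-.135,-.085,.018],[-.135,.085,.018]])),
("s1",full([(330,148),(403,322)],220,190,5),np.array([[.135,-.085,.018],[.135,.085,.018]]))],[.5,-.05,0])
print("board",b)
s=fit([("t1",full([(415,232),(440,405),(205,440)],180,120,4),np.array([[.1,-.1,.012],[-.1,-.1,.012],[-.1,.17,.012]])),
("s1",np.r_[full([(695,375),(455,530)],220,190,5),full([(380,290),(402,512),(375,440)],280,150,5),[[365,357],[413,325]]],np.array([[-.1,-.1,.012],[.1,-.1,.012],[.016,0,.468],[0,0,.277],[0,-.018,.313],[.1,.17,.012],[-.1,.17,.012]]))],[.5,.2,0])
print("scale",s)
E
```

```text
caddy (array([ 0.5082318 , -0.34726157,  0.19349941]), array([[-1.2, -0.2],
       [ 0.3, -0.5],
       [ 1. , -0. ],
       [-0.5,  0.2],
       [ 0.2, -1.7],
       [-1.4, -0.5],
       [ 0.6, -0.2],
       [ 1.3, -1.1],
       [ 0.2, -0.8],
       [ 0.2, -0.9],
       [-0.8,  2. ],
       [ 1.4,  0.9]]))
board (array([ 0.46598256, -0.07309817, -0.10920535]), array([[-0.5, -0.2],
       [ 0.1, -0.2],
       [ 0.1,  0.6],
       [-0.3,  0.3],
       [-0.9, -0.7],
       [ 0.1,  0.2]]))
scale (array([0.53697305, 0.23501678, 0.14416456]), array([[ 0.1, -1. ],
       [ 0.4, -0.2],
       [-1. ,  0.2],
       [ 0.4, -0.5],
       [-0.7, -0.3],
       [ 1.5, -0.5],
       [-1.5, -0.6],
       [ 0.2,  1.4],
       [-0.9,  5. ],
       [ 2.2, -1.3]]))
```

```bash
cat > mv.py <<'E'
from h import *
C=np.array([.5082,-.3473]);CY=.1935
B=np.array([.4660,-.0731]);BY=-.1092
S=np.array([.5370,.2350]);SY=.1442
def Rt(yaw_x,lean):
    # tool z: down & forward along heading yaw_x ; tool x = heading+90
    h=np.array([np.cos(yaw_x),np.sin(yaw_x),0]); l=np.radians(lean)
    z=np.array([0,0,-1])*np.cos(l)+h*np.sin(l); x=np.array([-h[1],h[0],0]); y=np.cross(z,x)
    return np.c_[x,y,z]
def Ts(st=None):
    if st is None:
        from rig import ctrl; st=ctrl.get_state()
    T=np.eye(4); T[:3,:3]=R.from_euler('xyz',st["ee_rot"],degrees=True).as_matrix(); T[:3,3]=st["tool_pos"]; return T
def goal(p,Rm,grasp=True):
    T=np.eye(4); T[:3,:3]=Rm; T[:3,3]=np.array(p)+(Rm[:,2]*.019 if grasp else 0); return T
def plan(T0,T1,n=None,v=38,w=6.8):
    from scipy.linalg import logm,expm
    D=np.linalg.inv(T0)@T1
    if n is None:
        n=int(np.ceil(max(np.linalg.norm(D[:3,3])*1000/v,np.degrees(R.from_matrix(D[:3,:3]).magnitude())/w,1)))
    X=np.real(logm(D))/n; d=expm(X)
    return n,np.round(d[:3,3]*1000,1).tolist(),np.round(np.degrees(R.from_matrix(d[:3,:3]).as_rotvec()),2).tolist()
def joint(T): # wrist euler check
    pass
E
python3 - <<'E'
from mv import *
T0=Ts(); A=goal([.42,.15,.36],Rt(CY,0),False)
print(plan(T0,A))
Rg=Rt(CY,25)
g=[C[0]-.06*np.cos(CY),C[1]-.06*np.sin(CY),.165]; print(g)
G=goal(g,Rg); H=G.copy(); H[:3,3]-=Rg[:,2]*.09
print(plan(A,H)); print(plan(H,G)); print(H)
for p in [(329,150),(362,154),(222,232)]: print(ray(cam("t1"),[p],.08))
E
```

```text
(14, [-32.7, 15.8, -9.2], [-0.0, 0.0, -2.39])
[np.float64(0.44931976706612364), np.float64(-0.3588376847613575), 0.165]
(14, [-36.1, -8.9, 7.8], [-1.79, -0.0, 0.0])
(3, [0.0, 0.0, 30.0], [-0.0, 0.0, 0.0])
[[-0.19229475  0.88939356  0.41473103  0.41987386]
 [ 0.98133722  0.17427823  0.08126727 -0.36460766]
 [ 0.          0.42261826 -0.90630779  0.22934785]
 [ 0.          0.          0.          1.        ]]
[[ 0.75410709 -0.05224497  0.08      ]]
[[ 0.73556242 -0.19557832  0.08      ]]
[[0.4024554  0.40797604 0.08      ]]
```

>>> arm_command:
  targets:
    - {"grip": 100,"xyz": [-32.7,15.8,-9.2],"turn": [0,0,-2.4]}
    - {"grip": 100,"xyz": [-32.7,15.8,-9.2],"turn": [0,0,-2.4]}
    - {"grip": 100,"xyz": [-32.7,15.8,-9.2],"turn": [0,0,-2.4]}
    - {"grip": 100,"xyz": [-32.7,15.8,-9.2],"turn": [0,0,-2.4]}
    - {"grip": 100,"xyz": [-32.7,15.8,-9.2],"turn": [0,0,-2.4]}
    - {"grip": 100,"xyz": [-32.7,15.8,-9.2],"turn": [0,0,-2.4]}
    - {"grip": 100,"xyz": [-32.7,15.8,-9.2],"turn": [0,0,-2.4]}
    - {"grip": 100,"xyz": [-32.7,15.8,-9.2],"turn": [0,0,-2.4]}
    - {"grip": 100,"xyz": [-32.7,15.8,-9.2],"turn": [0,0,-2.4]}
    - {"grip": 100,"xyz": [-32.7,15.8,-9.2],"turn": [0,0,-2.4]}
    - {"grip": 100,"xyz": [-32.7,15.8,-9.2],"turn": [0,0,-2.4]}
    - {"grip": 100,"xyz": [-32.7,15.8,-9.2],"turn": [0,0,-2.4]}

```text
clock: 1.25
tool_pos: [0.3833, 0.2, 0.3382]
ee_rot: [-179.5, 0.5, 98.7]
contact_force: [-0.2, 0.5, 0.4]
opening: 1.008
```

```bash
python3 - <<'E'
from mv import *
from rig import ctrl
s=ctrl.get_state(); print(np.round(s["joint_positions"],1))
Rg=Rt(CY,25); g=[C[0]-.06*np.cos(CY),C[1]-.06*np.sin(CY),.165]
H=goal(g,Rg); H[:3,3]-=Rg[:,2]*.09
print(plan(Ts(s),H))
E
```

```text
[ 14.4 -19.1 114.2  -0.5  85.4 -84.3]
(16, [-35.2, -5.1, 6.1], [-1.59, 0.07, -0.14])
```

```bash
python3 - <<'E'
from mv import *
for nm,j1,hd,g0 in [("pick",-49,CY,0),("scale",27-11,SY,0),("board",-9-12,BY,0)]:
  for lean in (0,15,25):
    for j23 in (95,105):
      W=R.from_euler('ZY',[j1,j23],degrees=True).as_matrix().T@Rt(hd,lean)
      e=R.from_matrix(W).as_euler('ZYZ',degrees=True); print(nm,lean,j23,np.round(e-[0,0,180]))
E
```

```text
pick 0 95 [   0.   85. -150.]
pick 0 105 [   0.   75. -150.]
pick 15 95 [  13.   78. -152.]
pick 15 105 [  14.   68. -155.]
pick 25 95 [  22.   73. -154.]
pick 25 105 [  24.   64. -159.]
scale 0 95 [  0.  85. -82.]
scale 0 105 [ -0.  75. -82.]
scale 15 95 [ -2.  70. -82.]
scale 15 105 [ -2.  60. -81.]
scale 25 95 [ -4.  60. -81.]
scale 25 105 [ -4.  50. -80.]
board 0 95 [   0.   85. -105.]
board 0 105 [   0.   75. -105.]
board 15 95 [   4.   71. -106.]
board 15 105 [   4.   61. -106.]
board 25 95 [   7.   61. -107.]
board 25 105 [   8.   51. -108.]
```

```bash
cat >> mv.py <<'E'
LEAN=20; XG=-.065
def on(P,Y,x,y,z): c,s=np.cos(Y),np.sin(Y); return [P[0]+c*x-s*y,P[1]+s*x+c*y,z]
E
python3 - <<'E'
from mv import *
Rg=Rt(CY,LEAN); 
H=goal(on(C,CY,XG,0,.165),Rg); H[:3,3]-=Rg[:,2]*.09
print(plan(Ts(),H))
E
```

```text
(16, [-35.1, -4.8, 6.1], [-1.28, 0.06, -0.14])
```

>>> arm_command:
  targets:
    - {"grip": 100,"xyz": [-35,-4.8,6],"turn": [-1.3,0,-0.1]}
    - {"grip": 100,"xyz": [-35,-4.8,6],"turn": [-1.3,0,-0.1]}
    - {"grip": 100,"xyz": [-35,-4.8,6],"turn": [-1.3,0,-0.1]}
    - {"grip": 100,"xyz": [-35,-4.8,6],"turn": [-1.3,0,-0.1]}
    - {"grip": 100,"xyz": [-35,-4.8,6],"turn": [-1.3,0,-0.1]}
    - {"grip": 100,"xyz": [-35,-4.8,6],"turn": [-1.3,0,-0.1]}
    - {"grip": 100,"xyz": [-35,-4.8,6],"turn": [-1.3,0,-0.1]}
    - {"grip": 100,"xyz": [-35,-4.8,6],"turn": [-1.3,0,-0.1]}
    - {"grip": 100,"xyz": [-35,-4.8,6],"turn": [-1.3,0,-0.1]}
    - {"grip": 100,"xyz": [-35,-4.8,6],"turn": [-1.3,0,-0.1]}
    - {"grip": 100,"xyz": [-35,-4.8,6],"turn": [-1.3,0,-0.1]}
    - {"grip": 100,"xyz": [-35,-4.8,6],"turn": [-1.3,0,-0.1]}

```text
clock: 2.25
tool_pos: [0.4055, -0.2435, 0.2715]
ee_rot: [162.9, 1.5, 99.9]
contact_force: [0.9, 0.2, 0.3]
opening: 1.001
```

```bash
python3 - <<'E'
from mv import *
from rig import ctrl
s=ctrl.get_state(); print(np.round(s["joint_positions"],1))
Rg=Rt(CY,LEAN); 
H=goal(on(C,CY,XG,0,.165),Rg); H[:3,3]-=Rg[:,2]*.09
print(plan(Ts(),H))
E
```

```text
[ -51.   -19.8  122.7   15.3   68.1 -155.8]
(4, [-30.3, -4.9, 9.4], [-0.73, 0.45, -0.16])
```

>>> arm_command:
  targets:
    - {"grip": 100,"xyz": [-30,-5,9],"turn": [-0.7,0.4,-0.1]}
    - {"grip": 100,"xyz": [-30,-5,9],"turn": [-0.7,0.4,-0.1]}
    - {"grip": 100,"xyz": [-30,-5,9],"turn": [-0.7,0.4,-0.1]}
    - {"grip": 100,"xyz": [-30,-5,9],"turn": [-0.7,0.4,-0.1]}
    - {"grip": 100,"xyz": [0,0,0],"turn": [0,0,0]}

```text
clock: 2.67
tool_pos: [0.4338, -0.3629, 0.237]
ee_rot: [161.7, -0.0, 97.8]
contact_force: [0.1, 1.9, -0.3]
opening: 1.003
```

```bash
python3 - <<'E'
from mv import *
from rig import ctrl
snap("wrist","w1"); snap("scene","s2"); snap("top","t2")
s=ctrl.get_state(); print(np.round(s["joint_positions"],1))
Rg=Rt(CY,LEAN); 
G=goal(on(C,CY,XG,0,.165),Rg);print(plan(Ts(),G))
# predicted handle points in wrist
c=cam("w1"); P=[on(C,CY,x,0,z) for x,z in [(-.098,.1),(-.086,.165),(-.014,.165),(0,.177),(.014,.165),(.086,.165)]]
print(np.round(proj(c,P)))
im=cv2.imread("pics/w1.png")
for p in proj(c,P): cv2.circle(im,tuple(int(v) for v in p),3,(0,0,255),1)
cv2.imwrite("pics/w1o.png",im)
E
```

```text
[ -57.5   -4.   113.1   18.5   64.3 -162.6]
(3, [-0.7, -4.5, 30.8], [-0.55, 0.34, -0.96])
[[318. 117.]
 [319. 167.]
 [324. 247.]
 [325. 270.]
 [325. 271.]
 [328. 321.]]
```

View pics/w1o.png

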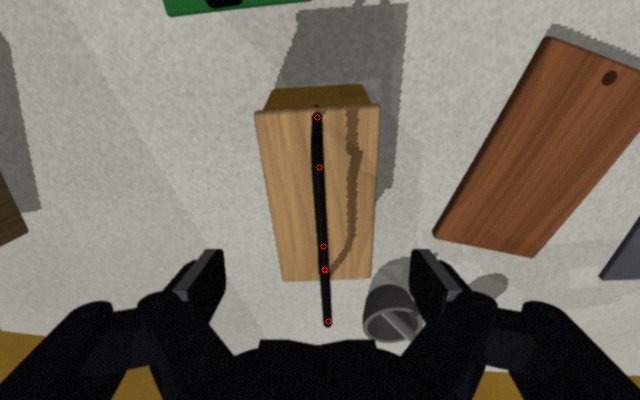

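```bash
sed -i 's/LEAN=20; XG=-.065/LEAN=10; XG=-.072/' mv.py; python3 - <<'E'
from mv import *
Rg=Rt(CY-.02,LEAN); 
H=goal(on(C,CY,XG,0,.165),Rg); G=H.copy(); H[:3,3]-=Rg[:,2]*.05
print(plan(Ts(),H),plan(H,G))
E
```

```text
(2, [-1.3, -6.9, 20.6], [4.17, 0.24, -0.92]) (2, [0.0, 0.0, 25.0], [0.0, -0.0, 0.0])
```

>>> arm_command:
  targets:
    - {"grip": 100,"xyz": [-0.5,-5,8],"turn": [3,0,0.5]}
    - {"grip": 100,"xyz": [-0.5,-5,8],"turn": [3,0,0]}
    - {"grip": 100,"xyz": [0,-3,8],"turn": [3,0,0]}
    - {"grip": 100,"xyz": [0,0,0],"turn": [0,0,0]}

```text
clock: 3.15
tool_pos: [0.4267, -0.3574, 0.2155]
ee_rot: [170.9, 0.2, 97.7]
contact_force: [-0.5, 1.2, -0.1]
opening: 1.005
```

```bash
python3 - <<'E'
from mv import *
from rig import ctrl
s=ctrl.get_state(); print(np.round(s["joint_positions"],1))
Rg=Rt(CY-.02,LEAN); 
G=goal(on(C,CY,XG,0,.165),Rg)
print(plan(Ts(),G), Ts()@[0,0,-.019,1])
E
```

```text
[ -54.    -1.   111.7    8.8   65.1 -155.2]
(2, [-2.5, 1.0, 35.3], [-0.44, 0.27, -1.08]) [ 0.42372862 -0.35772438  0.23428132  1.        ]
```

>>> arm_command:
  targets:
    - {"grip": 100,"xyz": [-2,0.7,24],"turn": [-0.3,0.2,-0.9]}
    - {"grip": 100,"xyz": [-2,0.7,24],"turn": [-0.3,0.2,-0.9]}
    - {"grip": 100,"xyz": [-1,0.7,20],"turn": [-0.3,0.2,-0.6]}
    - {"grip": 100,"xyz": [0,0,0],"turn": [0,0,0]}

```text
clock: 3.48
tool_pos: [0.4435, -0.358, 0.1544]
ee_rot: [169.4, 0.6, 100.7]
contact_force: [-0.5, 1.7, 0.1]
opening: 0.998
```

```bash
python3 - <<'E'
from mv import *
from rig import ctrl
s=ctrl.get_state(); print(np.round(s["joint_positions"],1),np.round(s["contact_force"],1))
snap("wrist","w2")
Rg=Rt(CY,LEAN); 
G=goal(on(C,CY,XG,0,.165),Rg)
print(plan(Ts(),G), Ts()@[0,0,-.019,1], G[:3,3])
crop("s1",0,0,1,1,1,"x") if 0 else None
E
```

```text
[ -53.2    4.1  113.4   11.    57.7 -159.5] [-0.5  1.7  0.1]
(1, [-0.9, -5.4, 9.5], [0.69, 0.8, -0.31]) [ 0.44056083 -0.35923288  0.17528448  1.        ] [ 0.44078146 -0.36051078  0.14628865]
```

View pics/w2.png

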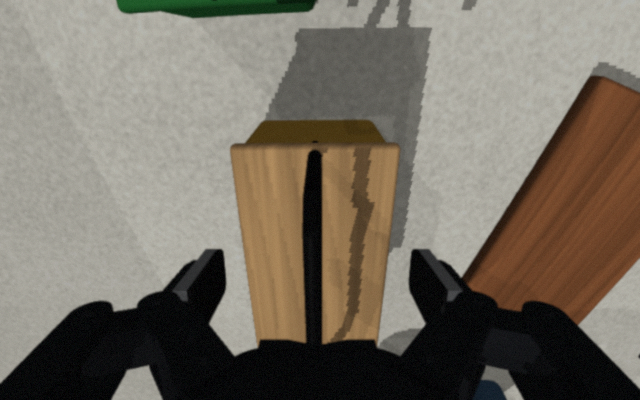

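>>> arm_command:
  targets:
    - {"grip": 100,"xyz": [-1,-4,9.5],"turn": [0.5,0.5,0]}
    - {"grip": 100,"xyz": [0,0,0],"turn": [0,0,0]}
    - {"grip": 0,"xyz": [0,0,0],"turn": [0,0,0]}
    - {"grip": 0,"xyz": [0,0,0],"turn": [0,0,0]}
    - {"grip": 0,"xyz": [0,0,0],"turn": [0,0,0]}
    - {"grip": 0,"xyz": [0,0,0],"turn": [0,0,0]}
    - {"grip": 0,"xyz": [0,0,0],"turn": [0,0,0]}
    - {"grip": 0,"xyz": [0,0,0],"turn": [0,0,0]}

```text
clock: 4.2
tool_pos: [0.4438, -0.3627, 0.1553]
ee_rot: [169.4, 0.9, 100.7]
contact_force: [-0.1, -0.3, -0.1]
opening: 0.145
```

```bash
python3 - <<'E'
from mv import *
from rig import ctrl
s=ctrl.get_state(); print(np.round(s["joint_positions"],1),np.round(s["contact_force"],2),np.round(s["moment"],2),s["opening"])
print(Ts()@[0,0,-.019,1], on(C,CY,XG,0,.165),s["ee_rot"])
snap("wrist","w3")
E
```

```text
[ -53.4    4.3  113.1   10.8   57.6 -159.6] [-0.07 -0.33 -0.11] [0.06 0.13 0.04] 0.14539881341681182
[ 0.44031131 -0.36309656  0.17395427  1.        ] [np.float64(0.43754372047934836), np.float64(-0.36114522171362906), 0.165] [169.43109754   0.90585962 100.7155081 ]
```

View pics/w3.png

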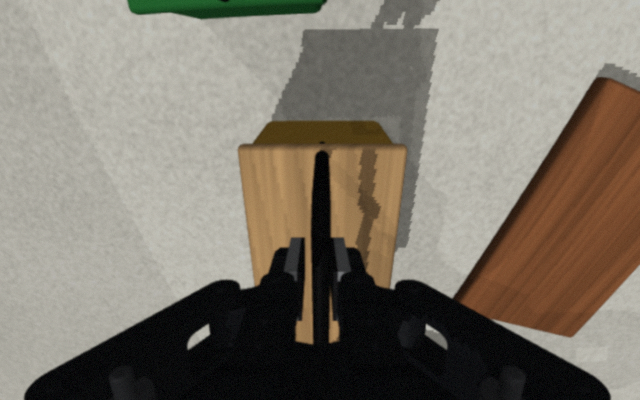

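>>> arm_command:
  targets:
    - {"grip": 40,"xyz": [0,0,0],"turn": [0,0,0]}
    - {"grip": 40,"xyz": [0,0,0],"turn": [0,0,0]}
    - {"grip": 40,"xyz": [0,0,0],"turn": [1.5,0,2.5]}
    - {"grip": 40,"xyz": [-1.5,-3,6],"turn": [1,0,0]}
    - {"grip": 40,"xyz": [0,-2,6],"turn": [0,0,0]}
    - {"grip": 40,"xyz": [0,0,0],"turn": [0,0,0]}

```text
clock: 4.75
tool_pos: [0.4406, -0.365, 0.1416]
ee_rot: [172.0, 0.5, 98.3]
contact_force: [0.4, 0.3, -0.4]
opening: 0.4
```

```bash
python3 - <<'E'
from mv import *
from rig import ctrl
s=ctrl.get_state(); print(np.round(s["joint_positions"],1),np.round(s["contact_force"],2),np.round(s["moment"],2),s["opening"])
print(Ts()@[0,0,-.019,1], on(C,CY,XG,0,.165),s["ee_rot"])
print(plan(Ts(),goal(on(C,CY,XG,0,.165),Ts()[:3,:3])))
snap("wrist","w4")
E
```

```text
[ -52.8    6.   112.7    8.    57.3 -155.2] [ 0.42  0.32 -0.39] [0.04 0.08 0.03] 0.39977282314751844
[ 0.43799788 -0.36520767  0.16037528  1.        ] [np.float64(0.43754372047934836), np.float64(-0.36114522171362906), 0.165] [172.00925991   0.48824001  98.2839197 ]
(1, [4.0, 0.8, -4.6], [-0.0, 0.0, -0.0])
```

View pics/w4.png

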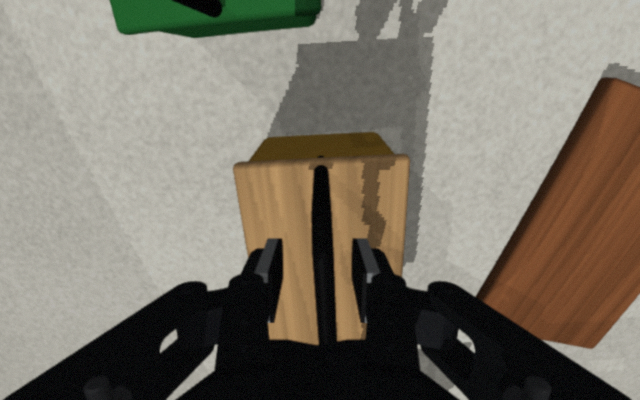

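>>> arm_command:
  targets:
    - {"grip": 40,"xyz": [0,0,-4],"turn": [0,0,0]}
    - {"grip": 0,"xyz": [0,0,0],"turn": [0,0,0]}
    - {"grip": 0,"xyz": [0,0,0],"turn": [0,0,0]}
    - {"grip": 0,"xyz": [0,0,0],"turn": [0,0,0]}
    - {"grip": 0,"xyz": [0,0,0],"turn": [0,0,0]}
    - {"grip": 0,"xyz": [0,0,0],"turn": [0,0,0]}

```text
clock: 5.3
tool_pos: [0.4393, -0.3649, 0.1452]
ee_rot: [172.0, 0.4, 98.3]
contact_force: [-0.3, -0.6, -0.9]
opening: 0.081
```

```bash
python3 - <<'E'
from mv import *
from rig import ctrl
s=ctrl.get_state(); print(np.round(s["joint_positions"],1),np.round(s["contact_force"],2),np.round(s["moment"],2),s["opening"])
print(Ts()@[0,0,-.019,1], on(C,CY,XG,0,.165),s["ee_rot"])
E
```

```text
[ -52.9    5.6  112.7    8.    57.8 -155.3] [-0.29 -0.62 -0.95] [-0.16  0.18 -0.09] 0.0812579889476736
[ 0.43669466 -0.36518171  0.1640164   1.        ] [np.float64(0.43754372047934836), np.float64(-0.36114522171362906), 0.165] [172.03252471   0.4450247   98.31542342]
```

>>> arm_command:
  targets:
    - {"grip": 0,"xyz": [0,0.5,-4],"turn": [0,0,0]}
    - {"grip": 0,"xyz": [0,0.5,-4],"turn": [0,0,0]}
    - {"grip": 0,"xyz": [0,0.5,-4],"turn": [0,0,0]}
    - {"grip": 0,"xyz": [0,1,-6],"turn": [0,0,0]}
    - {"grip": 0,"xyz": [0,1,-6],"turn": [0,0,0]}
    - {"grip": 0,"xyz": [0,1,-6],"turn": [0,0,0]}

```text
clock: 5.8
tool_pos: [0.4372, -0.3623, 0.1739]
ee_rot: [172.4, 0.0, 98.4]
contact_force: [0.4, -0.0, -3.1]
opening: 0.082
```

```bash
python3 - <<'E'
from mv import *
from rig import ctrl
s=ctrl.get_state(); print(np.round(s["joint_positions"],1),np.round(s["contact_force"],2),np.round(s["moment"],2),s["opening"])
print(Ts()@[0,0,-.019,1],s["ee_rot"])
snap("scene","s3");snap("wrist","w5");crop("s3",200,80,200,150,4,"c7")
E
```

```text
[ -52.9    3.5  111.6    7.6   61.4 -154.7] [ 0.4  -0.02 -3.11] [-0.02  0.27 -0.  ] 0.08218884185013095
[ 0.43471877 -0.36267321  0.19271868  1.        ] [1.72407208e+02 3.57540684e-03 9.84025421e+01]
```

View pics/c7.png

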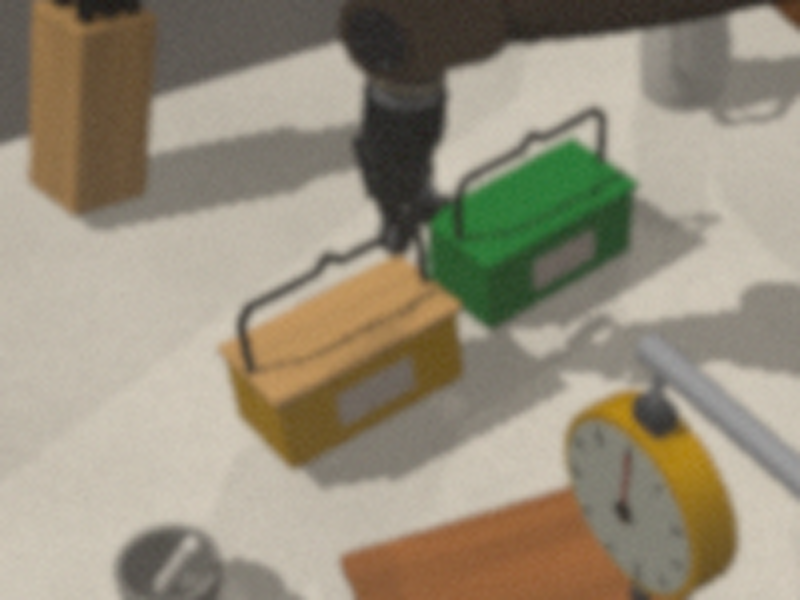

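View pics/w5.png

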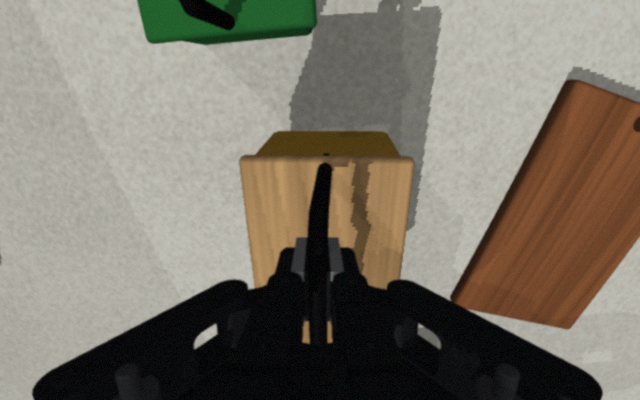

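>>> arm_command:
  targets:
    - {"grip": 0,"xyz": [0,1,-10],"turn": [0,0,0]}
    - {"grip": 0,"xyz": [0,2,-14],"turn": [0,0,0]}
    - {"grip": 0,"xyz": [0,2,-14],"turn": [0,0,0]}
    - {"grip": 0,"xyz": [0,1,-10],"turn": [0,0,0]}
    - {"grip": 0,"xyz": [0,1,-5],"turn": [0,0,0]}
    - {"grip": 0,"xyz": [0,0,0],"turn": [0,0,0]}
    - {"grip": 0,"xyz": [0,0,0],"turn": [0,0,0]}

```text
clock: 6.48
tool_pos: [0.4373, -0.3627, 0.2333]
ee_rot: [172.3, 0.2, 98.4]
contact_force: [-0.2, -0.1, -2.3]
opening: 0.078
```

```bash
cat > st.py <<'E'
from mv import *
from rig import ctrl
s=ctrl.get_state(); print(s["clock"],np.round(s["joint_positions"],1),np.round(s["contact_force"],2),np.round(s["moment"],3),round(s["opening"],3))
print((Ts()@[0,0,-.019,1])[:3].round(4),s["ee_rot"].round(2))
E
python3 - <<'E'
import st; from h import *
snap("scene","s4");snap("wrist","w6");crop("s4",200,80,200,150,4,"c8"); snap("top","t4"); crop("t4",340,140,120,90,6,"c9")
E
```

```text
6.4833 [-5.290e+01  1.000e-01  1.086e+02  7.200e+00  6.760e+01 -1.538e+02] [-0.15 -0.06 -2.31] [-0.056  0.396 -0.003] 0.078
[ 0.4348 -0.363   0.2522] [172.34   0.18  98.41]
```

View pics/c8.png

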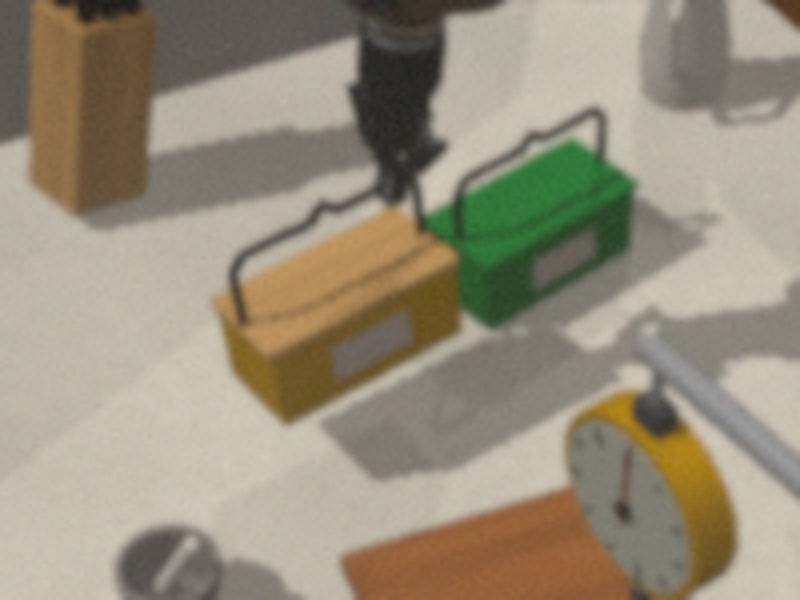

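View pics/w6.png

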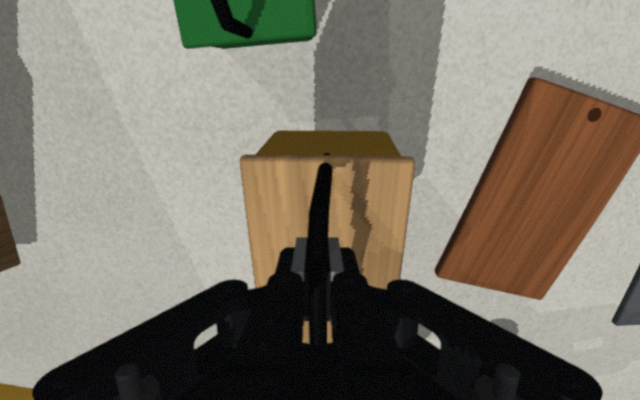

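View pics/c9.png

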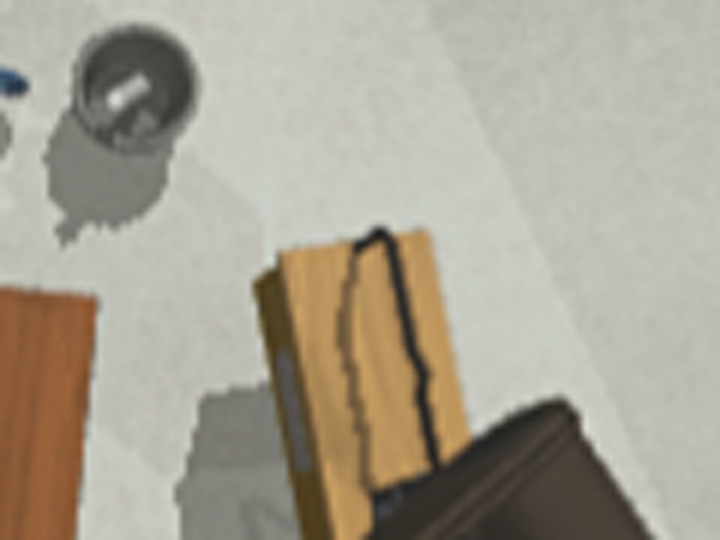

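```bash
cat > fit6.py <<'E'
from fit import *
def fit6(obs,p0):
    Rm=lambda p:R.from_euler('ZYX',p[3:]).as_matrix()
    f=lambda p: np.concatenate([(proj(cam(c),np.array(M)@Rm(p).T+p[:3])-px).ravel() for c,px,M in obs])
    r=least_squares(lambda p:np.r_[f(p),(p[5])/.02],p0,loss='soft_l1'); T=np.eye(4);T[:3,:3]=Rm(r.x);T[:3,3]=r.x[:3]; return r.x,T,np.round(f(r.x).reshape(-1,2),1)
a=.105;b=.054
L={'pm':[a,-b,.095],'pp':[a,b,.095],'mp':[-a,b,.095],'mm':[-a,-b,.095],'bend':[0,0,.180],'bpp':[.102,.051,0],'bmp':[-.102,.051,0],'bpm':[.102,-.051,0]}
E
python3 - <<'E'
from fit6 import *
from mv import Ts
x,T,r=fit6([("s4",full([(215,300),(270,358),(458,257),(323,205),(290,422),(458,328)],200,80,4),[L[k] for k in "pm pp mp bend bpp bmp".split()]),
("t4",full([(280,250),(432,232),(420,385)],340,140,6),[L['pp'],L['pm'],L['bend']])],[.51,-.35,.087,.19,0,0])
print(x.round(4),r.tolist())
tc=np.linalg.inv(Ts())@T; np.save("tc.npy",tc); print((Ts()@[0,0,-.019,1])[:3],(T@[-.072,0,.165,1])[:3],(T@[0,0,.1725,1])[:3])
g=np.linalg.inv(T)@Ts()@[0,0,-.019,1]; print("grasp in caddy",g)
E
```

```text
[ 4.989e-01 -3.525e-01  8.450e-02  1.875e-01  3.540e-02  1.000e-04] [[-1.8, -0.8], [0.8, 0.5], [0.8, -0.4], [0.6, -0.1], [-0.7, 1.9], [0.9, 0.3], [0.1, 1.2], [0.4, -0.9], [0.6, -1.6]]
[ 0.43457111 -0.36267994  0.25110888] [ 0.43391564 -0.36479017  0.25190333] [ 0.50487088 -0.35133131  0.2568494 ]
grasp in caddy [-0.07093526  0.00195104  0.16424261  1.        ]
```

```bash
cat >> mv.py <<'E'
def bendgoal(x,y,zb,pitch=0.,yaw=None):
    """caddy bend underside at scale frame (x,y), world height zb; returns tool pose"""
    tc=np.load("tc.npy"); T=np.eye(4); T[:3,:3]=R.from_euler('ZYX',[SY if yaw is None else yaw,pitch,0]).as_matrix()
    T[:3,3]=np.array(on(S,SY,x,y,zb))-T[:3,:3]@[0,0,.1725]
    return T@np.linalg.inv(tc)
def bendnow():
    T=Ts()@np.load("tc.npy"); p=(T@[0,0,.1725,1])[:3]; d=p[:2]-S; c,s=np.cos(SY),np.sin(SY)
    return np.round(1000*np.array([c*d[0]+s*d[1],-s*d[0]+c*d[1],p[2]]),1), np.round(R.from_matrix(T[:3,:3]).as_euler('ZYX'),3)
E
python3 - <<'E'
from mv import *
print(bendnow()); print(plan(Ts(),bendgoal(0,-.07,.335),v=30))
E
```

```text
(array([-116.1, -575.6,  256.8]), array([0.187, 0.035, 0.   ]))
(18, [28.4, 6.6, -3.3], [-0.11, -0.02, 0.14])
```

>>> arm_command:
  targets:
    - {"grip": 0,"xyz": [10,3,-6],"turn": [-0.1,0,0.1]}
    - {"grip": 0,"xyz": [18,5,-6],"turn": [-0.1,0,0.1]}
    - {"grip": 0,"xyz": [26,6,-6],"turn": [-0.1,0,0.1]}
    - {"grip": 0,"xyz": [28,6.6,-4],"turn": [-0.1,0,0.1]}
    - {"grip": 0,"xyz": [28,6.6,-3],"turn": [-0.1,0,0.1]}
    - {"grip": 0,"xyz": [28,6.6,-3],"turn": [-0.1,0,0.1]}
    - {"grip": 0,"xyz": [28,6.6,-3],"turn": [-0.1,0,0.1]}
    - {"grip": 0,"xyz": [28,6.6,-3],"turn": [-0.1,0,0.1]}
    - {"grip": 0,"xyz": [28,6.6,-3],"turn": [-0.1,0,0.1]}
    - {"grip": 0,"xyz": [28,6.6,-3],"turn": [-0.1,0,0.1]}
    - {"grip": 0,"xyz": [28,6.6,-3],"turn": [-0.1,0,0.1]}
    - {"grip": 0,"xyz": [28,6.6,-3],"turn": [-0.1,0,0.1]}

```text
clock: 7.63
tool_pos: [0.4563, -0.0327, 0.2861]
ee_rot: [171.8, -1.1, 96.5]
contact_force: [-0.0, -1.0, -2.9]
opening: 0.081
```

```bash
python3 - <<'E'
import st
from mv import *
print(bendnow()); print(plan(Ts(),bendgoal(0,-.07,.335),v=24))
E
```

```text
7.6333 [ -19.4  -19.5  120.1    4.8   72.6 -117. ] [-0.03 -1.   -2.9 ] [-0.052  0.307 -0.016] 0.081
[ 0.4536 -0.0334  0.3049] [171.77  -1.11  96.52]
(array([ -50. , -255. ,  311.4]), array([0.155, 0.024, 0.02 ]))
(9, [20.8, 5.2, -1.4], [-0.16, -0.13, 0.04])
```

>>> arm_command:
  targets:
    - {"grip": 0,"xyz": [26,6.5,-2],"turn": [-0.2,-0.1,0]}
    - {"grip": 0,"xyz": [26,6.5,-2],"turn": [-0.2,-0.1,0]}
    - {"grip": 0,"xyz": [26,6.5,-2],"turn": [-0.2,-0.1,0]}
    - {"grip": 0,"xyz": [24,6,-2],"turn": [-0.2,-0.1,0]}
    - {"grip": 0,"xyz": [20,5,-2],"turn": [-0.2,-0.1,0]}
    - {"grip": 0,"xyz": [14,4,-1],"turn": [-0.1,-0.1,0]}
    - {"grip": 0,"xyz": [10,3,-1],"turn": [-0.1,-0.1,0]}
    - {"grip": 0,"xyz": [5,1,0],"turn": [0,0,0]}
    - {"grip": 0,"xyz": [0,0,0],"turn": [0,0,0]}
    - {"grip": 0,"xyz": [0,0,0],"turn": [0,0,0]}

```text
clock: 8.47
tool_pos: [0.4645, 0.1416, 0.3049]
ee_rot: [171.2, -1.2, 97.0]
contact_force: [0.4, 0.1, -2.7]
opening: 0.08
```

```bash
python3 - <<'E'
import st
from mv import *
print(bendnow()); print(plan(Ts(),bendgoal(0,-.07,.335),v=24))
snap("wrist","w7");snap("scene","s7");snap("top","t7");crop("s7",260,150,160,120,5,"c10");crop("t7",200,130,120,90,6,"c11")
E
```

```text
8.4667 [  4.1 -16.5 115.9   1.7  71.9 -93.2] [ 0.44  0.11 -2.67] [-0.116  0.36   0.047] 0.08
[0.4617 0.1408 0.3237] [171.24  -1.2   97.01]
(array([-17. , -83.2, 330.9]), array([0.163, 0.014, 0.022]))
(1, [14.3, 17.3, -0.1], [-0.89, -1.36, 0.87])
```

View pics/w7.png

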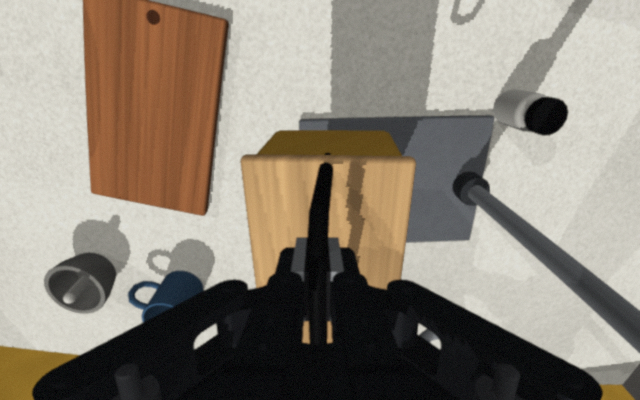

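View pics/c10.png

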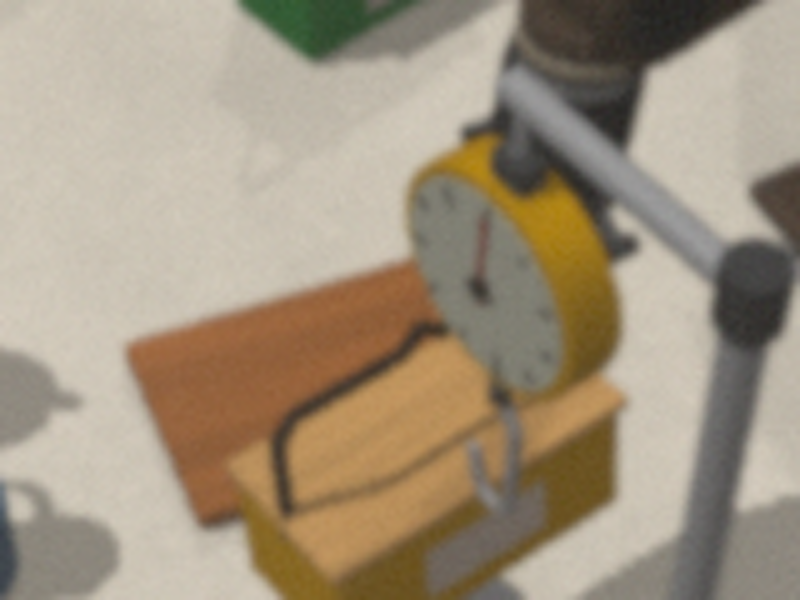

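View pics/c11.png

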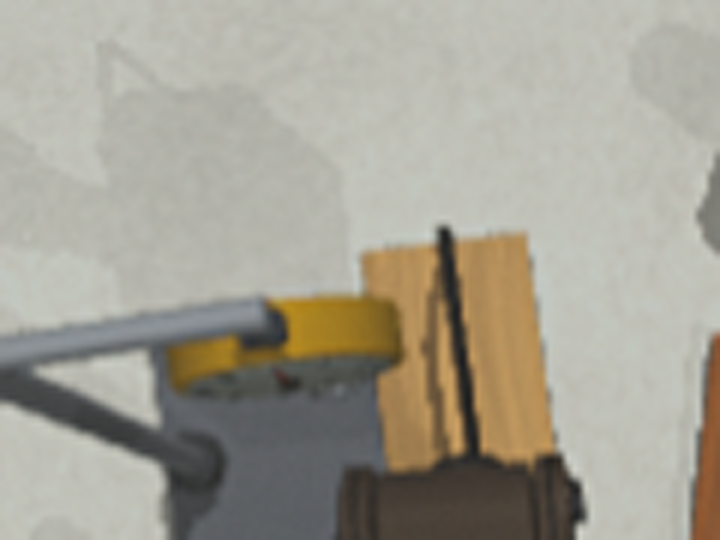

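```bash
cat > ov.py <<'E'
from mv import *
def hookpts(S,SY,d=0):
    t=np.linspace(0,-np.pi,15)
    P=[[0,0,.374],[0,.013,.354],[0,.013,.302]]+[[0,.013*np.cos(a),.285+.009+.013*np.sin(a)-0.0] for a in t]+[[0,-.018,.309]]
    return np.array([on(S,SY,p[0],p[1],p[2]-d) for p in P])
def ring(S,SY,x,n=40):
    return np.array([on(S,SY,x,.064*np.cos(a),.468+.064*np.sin(a)) for a in np.linspace(0,2*np.pi,n)])
def caddyl(T):
    a,b=.105,.054
    Ls=[[[a,b,.095],[a,-b,.095],[-a,-b,.095],[-a,b,.095],[a,b,.095]],[[-.098,0,.095],[-.098,0,.155],[-.086,0,.165],[-.014,0,.165],[0,0,.177],[.014,0,.165],[.086,0,.165],[.098,0,.155],[.098,0,.095]],[[.102,-.051,0],[.102,.051,0],[-.102,.051,0]]]
    return [np.array(l)@T[:3,:3].T+T[:3,3] for l in Ls]
def overlay(f,out,x0,y0,w,h,s,lines):
    im=cv2.imread(f"pics/{f}.png")[y0:y0+h,x0:x0+w]; im=cv2.resize(im,None,fx=s,fy=s,interpolation=cv2.INTER_CUBIC); c=cam(f)
    for l in lines:
        p=(proj(c,l)-[x0,y0]+.5)*s-.5; cv2.polylines(im,[np.round(p).astype(int)],False,(255,0,255),1)
    cv2.imwrite(f"pics/{out}.png",im)
E
python3 - <<'E'
from ov import *
T=Ts()@np.load("tc.npy")
ls=[hookpts(S,SY),ring(S,SY,.016),ring(S,SY,-.016)]+caddyl(T)+[np.array([on(S,SY,*p) for p in [(-.1,-.1,.012),(.1,-.1,.012),(.1,.17,.012),(-.1,.17,.012),(-.1,-.1,.012)]])]
overlay("s7","o1",260,150,160,120,5,ls); overlay("t7","o2",200,130,120,90,6,ls)
E
```

```text
(no output)
```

View pics/o1.png

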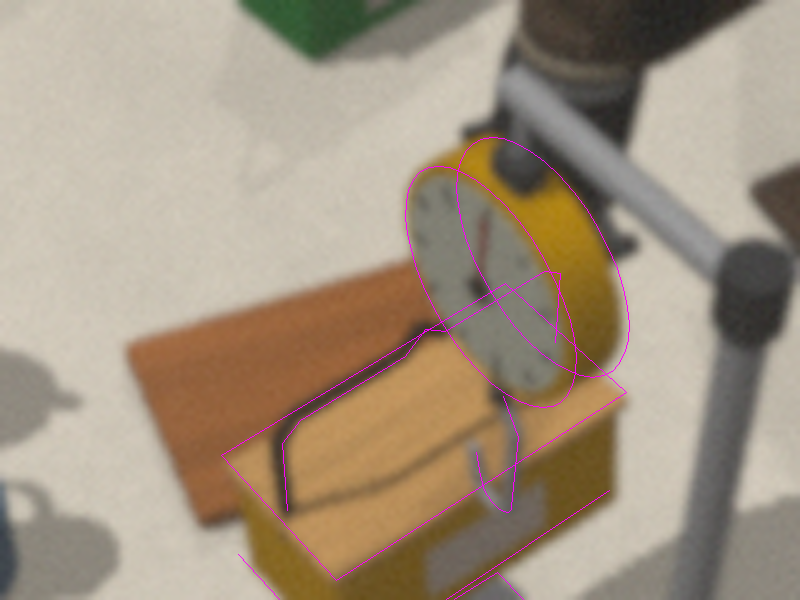

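View pics/o2.png

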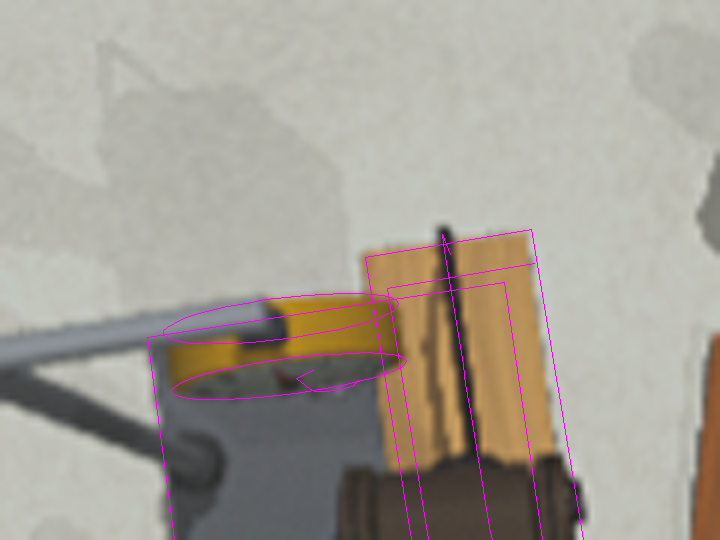

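```bash
python3 - <<'E'
from fit6 import *
from mv import *
s7=full([(230,462),(337,580),(622,400),(428,325),(288,510)],260,150,5)+[1.4,0]
t7=full([(362,252),(527,233),(553,460),(470,445)],200,130,6)
M=[L['pm'],L['pp'],L['mp'],L['bend'],[.098,0,.095]]
Rm=lambda p:R.from_euler('ZYX',p[3:6]).as_matrix()
def f(p):
    A=np.array(M)@Rm(p).T+p[:3]; Bm=np.array([L['pp'],L['pm'],[p[6],-b,.095],[p[7],0,.1695]])@Rm(p).T+p[:3]
    return np.r_[(proj(cam("s7"),A)-s7).ravel(),(proj(cam("t7"),Bm)-t7).ravel()]
r=least_squares(lambda p:np.r_[f(p),p[5]/.02],[.54,.15,.16,.14,0,0,-.05,-.04],loss='soft_l1')
p=r.x; print(p.round(4)); print(f(p).reshape(-1,2).round(1).tolist())
T=np.eye(4);T[:3,:3]=Rm(p);T[:3,3]=p[:3]
print("old",bendnow()); print("grasp in caddy",np.linalg.inv(T)@Ts()@[0,0,-.019,1])
np.save("tc.npy",np.linalg.inv(Ts())@T); print("new",bendnow())
E
```

```text
[ 0.5296  0.1566  0.158   0.1574 -0.0108  0.018  -0.043  -0.032 ]
[[-2.0, -1.2], [-0.2, 0.3], [0.8, -0.2], [0.3, 0.6], [-0.2, 0.2], [-0.4, 1.3], [-0.2, -0.1], [1.6, -0.1], [-0.4, 0.1]]
old (array([-16.7, -84.1, 331. ]), array([0.162, 0.014, 0.021]))
grasp in caddy [-0.06742572 -0.00282259  0.16661422  1.        ]
new (array([-20.4, -79.6, 330.4]), array([ 0.157, -0.011,  0.018]))
```

```bash
python3 - <<'E'
from mv import *
T=np.eye(4); T[:3,:3]=R.from_euler('ZYX',[.142,0.,.015]).as_matrix(); T0=Ts()
T[:3,3]=(T0@[0,0,-.019,1])[:3]-T[:3,:3]@[-.069,0,.165]
np.save("tc.npy",np.linalg.inv(T0)@T); print(bendnow())
print(plan(T0,bendgoal(0,-.045,.335),n=4))
E
```

```text
(array([-18.8, -83.5, 331.3]), array([0.142, 0.   , 0.015]))
(4, [9.6, 4.5, -0.1], [-0.0, -0.21, -0.06])
```

>>> arm_command:
  targets:
    - {"grip": 0,"xyz": [8,4,-0.5],"turn": [0,-0.2,0]}
    - {"grip": 0,"xyz": [10,5,-0.5],"turn": [0,-0.2,0]}
    - {"grip": 0,"xyz": [10,5,-0.5],"turn": [0,-0.2,0]}
    - {"grip": 0,"xyz": [8,4,-0.5],"turn": [0,-0.2,0]}
    - {"grip": 0,"xyz": [5,1,0],"turn": [0,0,0]}
    - {"grip": 0,"xyz": [0,0,0],"turn": [0,0,0]}
    - {"grip": 0,"xyz": [0,0,0],"turn": [0,0,0]}

```text
clock: 9.2
tool_pos: [0.4803, 0.1838, 0.3104]
ee_rot: [171.3, -0.4, 96.3]
contact_force: [0.2, -0.5, -3.3]
opening: 0.081
```

```bash
python3 - <<'E'
import st
from ov import *
print(bendnow())
snap("scene","s8");snap("top","t8"); snap("wrist","w8")
T=Ts()@np.load("tc.npy")
ls=[hookpts(S,SY),ring(S,SY,.016),ring(S,SY,-.016)]+caddyl(T)
overlay("s8","o3",290,170,120,90,6,ls); overlay("t8","o4",200,130,120,90,6,ls); crop("s8",320,200,80,60,10,"c12")
E
```

```text
9.2 [  9.7 -12.3 112.   -0.2  71.6 -86.5] [ 0.19 -0.48 -3.35] [-0.076  0.296 -0.07 ] 0.081
[0.4775 0.1833 0.3292] [171.25  -0.36  96.32]
(array([  2.7, -43.4, 336.6]), array([0.132, 0.001, 0.001]))
```

View pics/o3.png

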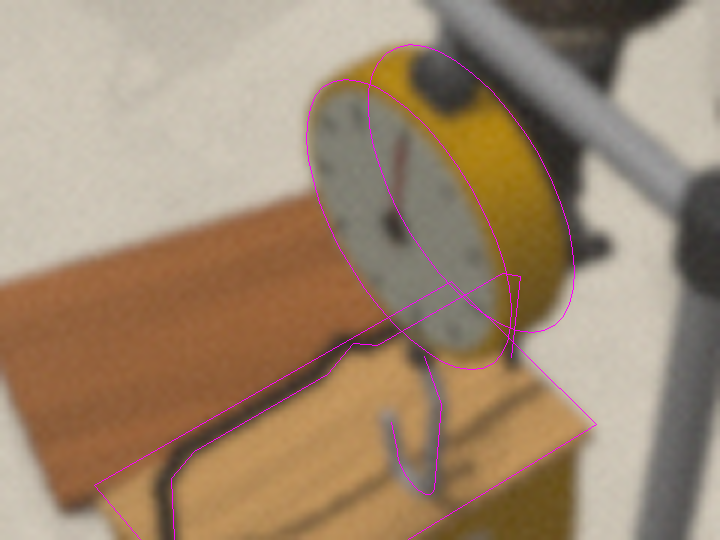

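View pics/o4.png

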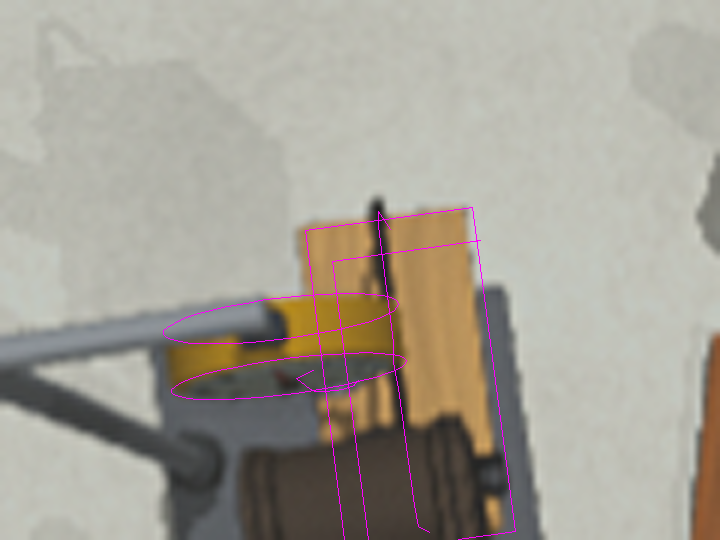

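View pics/c12.png

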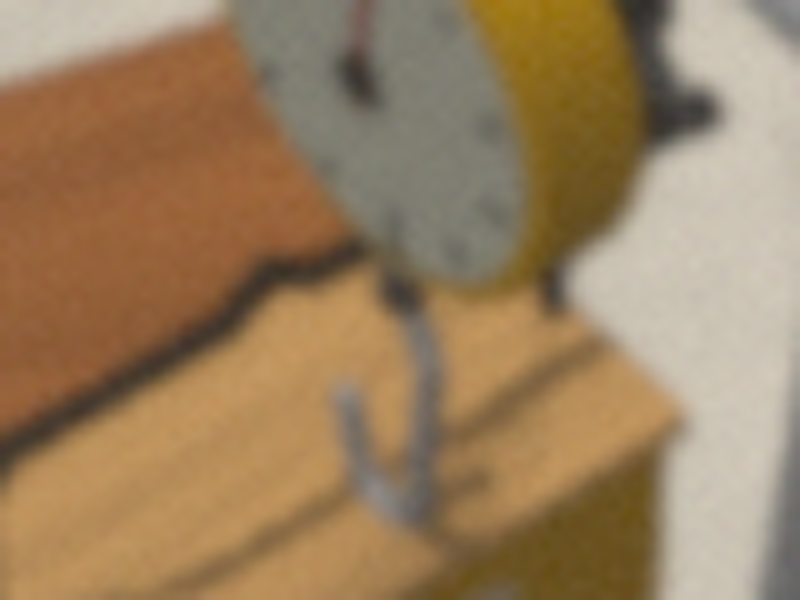

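View pics/w8.png

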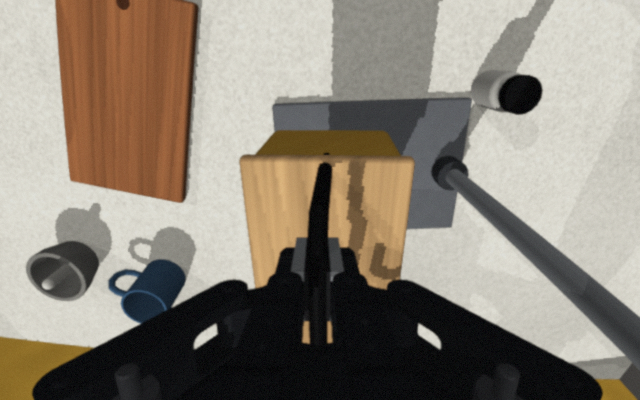

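```bash
python3 - <<'E'
from mv import *
print(plan(Ts(),bendgoal(0.001,-.005,.334,yaw=.14),n=6))
E
```

```text
(6, [6.4, -0.5, 0.4], [-0.01, 0.01, -0.09])
```

>>> arm_command:
  targets:
    - {"grip": 0,"xyz": [5,-0.5,0.3],"turn": [0,0,-0.1]}
    - {"grip": 0,"xyz": [7,-0.5,0.4],"turn": [0,0,-0.1]}
    - {"grip": 0,"xyz": [7,-0.5,0.4],"turn": [0,0,-0.1]}
    - {"grip": 0,"xyz": [7,-0.5,0.4],"turn": [0,0,-0.1]}
    - {"grip": 0,"xyz": [7,-0.5,0.4],"turn": [0,0,-0.1]}
    - {"grip": 0,"xyz": [5,-0.5,0],"turn": [0,0,0]}
    - {"grip": 0,"xyz": [0,0,0],"turn": [0,0,0]}
    - {"grip": 0,"xyz": [0,0,0],"turn": [0,0,0]}

```text
clock: 10.02
tool_pos: [0.4718, 0.2247, 0.3078]
ee_rot: [171.3, -0.3, 96.8]
contact_force: [0.5, -0.1, -2.0]
opening: 0.083
```

```bash
python3 - <<'E'
import st
from ov import *
print(bendnow())
snap("scene","s9");snap("top","t9"); snap("wrist","w9")
T=Ts()@np.load("tc.npy")
ls=[hookpts(S,SY),ring(S,SY,.016)]+caddyl(T)
overlay("s9","o5",320,200,80,60,10,ls); overlay("t9","o6",200,130,120,90,6,ls); crop("s9",320,200,80,60,10,"c13")
E
```

```text
10.0167 [ 14.8 -10.9 111.1  -1.   71.2 -81.8] [ 0.47 -0.14 -2.03] [-0.06   0.383  0.006] 0.083
[0.469  0.2242 0.3266] [171.27  -0.31  96.79]
(array([ 1.00e-01, -1.20e+00,  3.34e+02]), array([ 0.14 ,  0.002, -0.   ]))
```

View pics/o5.png

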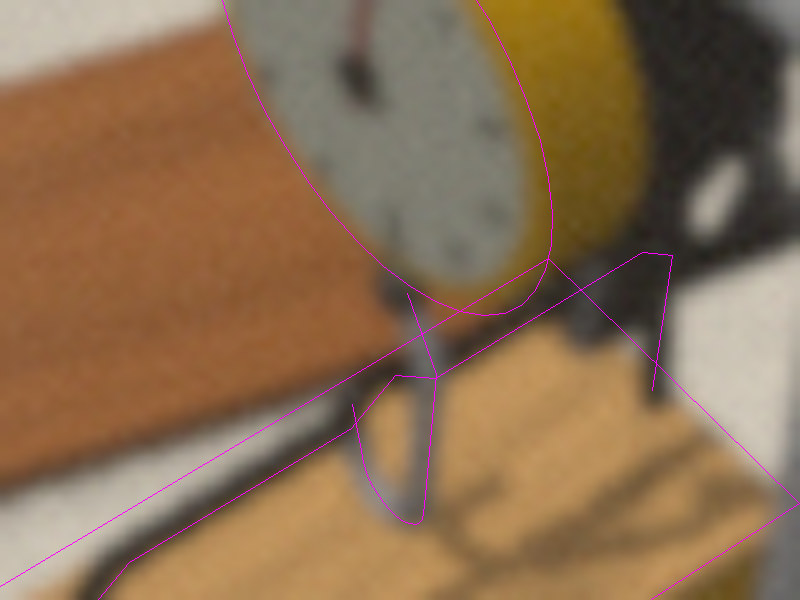

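View pics/o6.png

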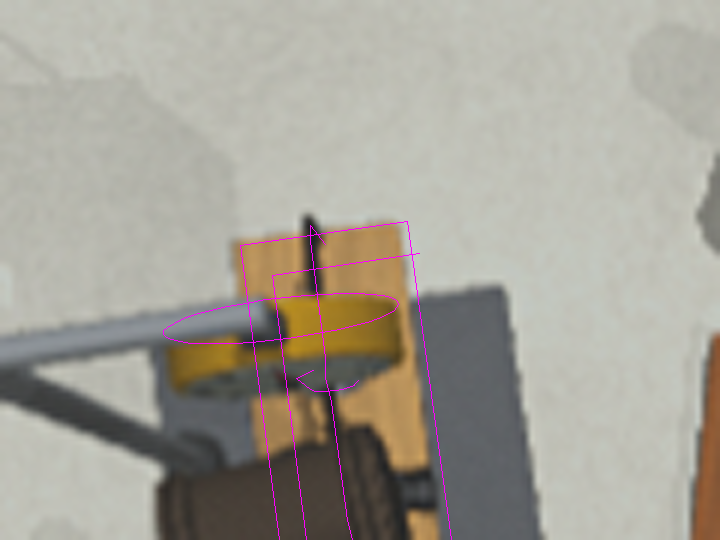

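View pics/c13.png

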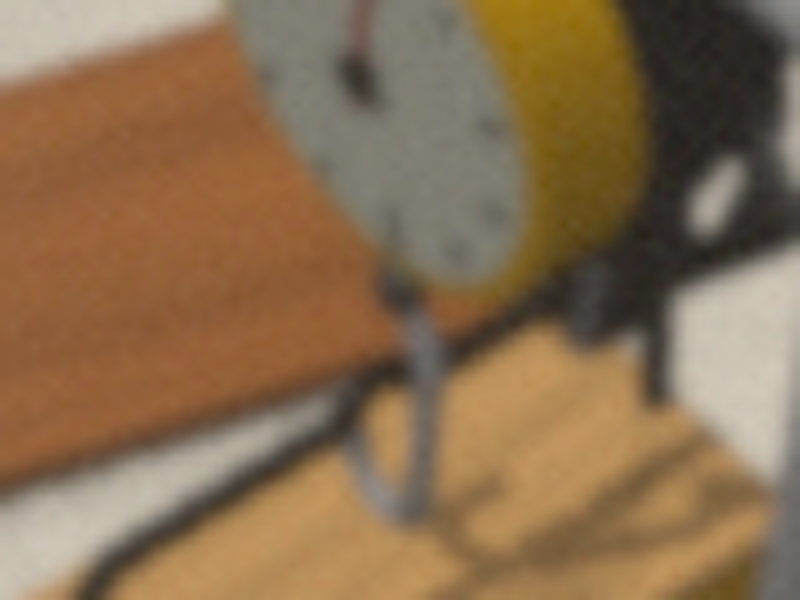

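```bash
cat >> mv.py <<'E'
def avg(n=16):
    from rig import ctrl,vision
    F=[];M=[]
    for i in range(n):
        vision.get_image("top"); s=ctrl.get_state(); F.append(s["contact_force"]);M.append(s["moment"])
    F=np.array(F);M=np.array(M)
    print(s["clock"],"F",F.mean(0).round(2),"sd",F.std(0).round(2),"M",M.mean(0).round(3),"sd",M.std(0).round(3),"op",round(s["opening"],3)); return F.mean(0),M.mean(0)
E
python3 - <<'E'
from mv import *
avg(20); print(bendnow()); print(plan(Ts(),bendgoal(-.003,-.003,.316,yaw=.142),n=6))
E
```

```text
11.1667 F [ 0.01  0.11 -2.79] sd [0.43 0.49 0.4 ] M [-0.078  0.337 -0.007] sd [0.031 0.026 0.033] op 0.08
(array([ 2.00e-01, -1.80e+00,  3.34e+02]), array([0.139, 0.001, 0.   ]))
(6, [-0.3, -1.0, 2.9], [-0.01, 0.0, -0.03])
```

>>> arm_command:
  targets:
    - {"grip": 0,"xyz": [-0.3,-1.0,2.9],"turn": [0,0,0]}
    - {"grip": 0,"xyz": [-0.3,-1.0,2.9],"turn": [0,0,0]}
    - {"grip": 0,"xyz": [-0.3,-1.0,2.9],"turn": [0,0,0]}
    - {"grip": 0,"xyz": [-0.3,-1.0,2.9],"turn": [0,0,0]}
    - {"grip": 0,"xyz": [-0.3,-1.0,2.9],"turn": [0,0,0]}
    - {"grip": 0,"xyz": [-0.3,-1.0,2.9],"turn": [0,0,0]}
    - {"grip": 0,"xyz": [0,0,0],"turn": [0,0,0]}

```text
clock: 11.75
tool_pos: [0.4682, 0.2218, 0.2872]
ee_rot: [171.3, -0.3, 96.7]
contact_force: [-0.9, 0.7, -3.1]
opening: 0.083
```

```bash
python3 - <<'E'
from ov import *
avg(6); print(bendnow()); print(plan(Ts(),bendgoal(-.003,-.001,.290,yaw=.142),n=8))
snap("scene","s10");crop("s10",320,200,80,60,10,"c14")
E
```

```text
12.05 F [ 0.21  0.16 -2.64] sd [0.32 0.25 0.52] M [-0.086  0.342  0.012] sd [0.021 0.014 0.023] op 0.082
(array([ -3.1,  -3.5, 315.1]), array([ 0.139, -0.   ,  0.   ]))
(8, [0.3, -0.5, 3.1], [0.0, 0.0, -0.02])
```

View pics/c14.png

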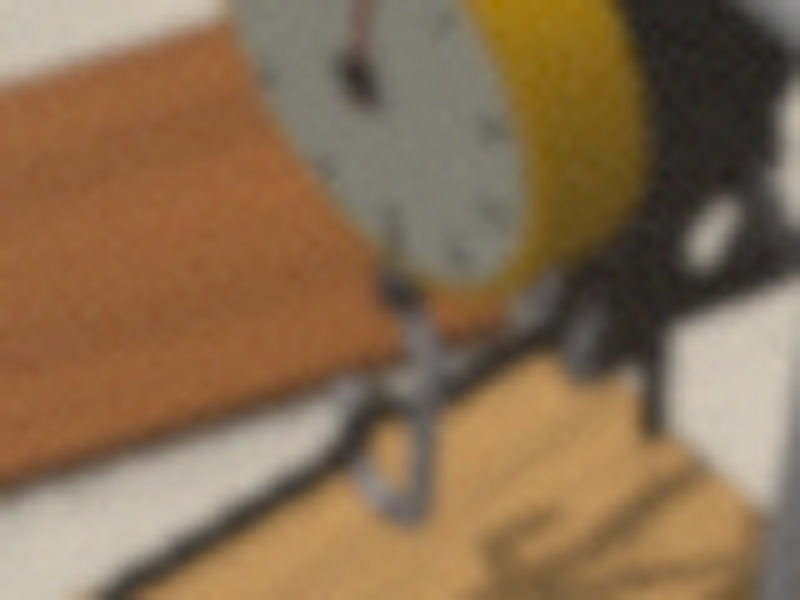

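>>> arm_command:
  targets:
    - {"grip": 0,"xyz": [0.3,-0.5,3.1],"turn": [0,0,0]}
    - {"grip": 0,"xyz": [0.3,-0.5,3.1],"turn": [0,0,0]}
    - {"grip": 0,"xyz": [0.3,-0.5,3.1],"turn": [0,0,0]}
    - {"grip": 0,"xyz": [0.3,-0.5,3.1],"turn": [0,0,0]}
    - {"grip": 0,"xyz": [0.3,-0.5,3.1],"turn": [0,0,0]}
    - {"grip": 0,"xyz": [0.3,-0.5,3.1],"turn": [0,0,0]}
    - {"grip": 0,"xyz": [0.3,-0.5,3.1],"turn": [0,0,0]}
    - {"grip": 0,"xyz": [0,0,0],"turn": [0,0,0]}

```text
clock: 12.77
tool_pos: [0.4684, 0.2245, 0.2643]
ee_rot: [171.2, -0.3, 96.7]
contact_force: [-0.2, -0.3, -2.5]
opening: 0.077
```

```bash
python3 - <<'E'
from ov import *
avg(6); print(bendnow()); 
snap("scene","s11");crop("s11",320,200,80,60,10,"c15")
E
```

```text
13.0667 F [ 0.22  0.23 -2.8 ] sd [0.31 0.31 0.34] M [-0.069  0.352  0.003] sd [0.04  0.016 0.035] op 0.082
(array([ -2.6,  -1. , 292.3]), array([ 0.139, -0.002,  0.001]))
```

View pics/c15.png

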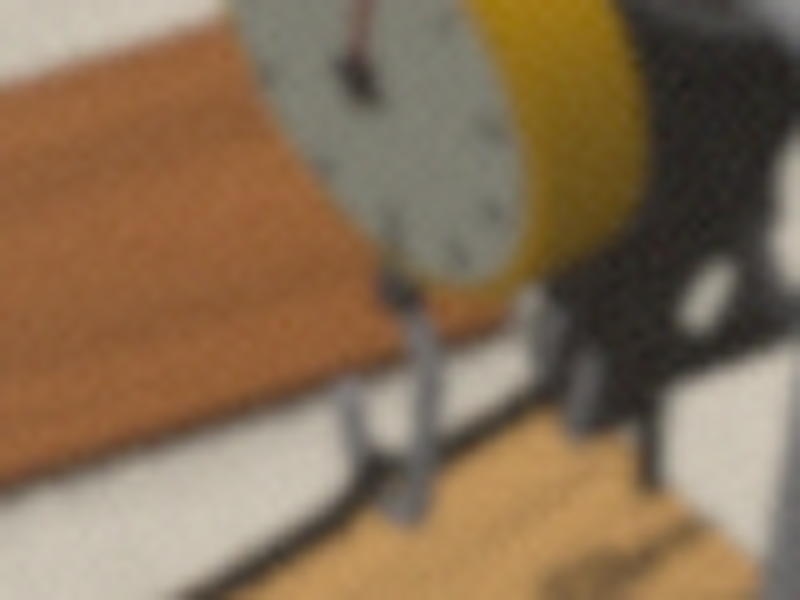

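>>> arm_command:
  targets:
    - {"grip": 0,"xyz": [0,-0.4,2.5],"turn": [0,0,0]}
    - {"grip": 0,"xyz": [0,-0.4,2.5],"turn": [0,0,0]}
    - {"grip": 0,"xyz": [0,-0.4,2.5],"turn": [0,0,0]}
    - {"grip": 0,"xyz": [0,-0.4,2.5],"turn": [0,0,0]}
    - {"grip": 0,"xyz": [0,-0.4,2.5],"turn": [0,0,0]}
    - {"grip": 0,"xyz": [0,-0.4,2.5],"turn": [0,0,0]}
    - {"grip": 0,"xyz": [0,-0.4,2.5],"turn": [0,0,0]}
    - {"grip": 0,"xyz": [0,0,0],"turn": [0,0,0]}

```text
clock: 13.78
tool_pos: [0.4695, 0.2249, 0.2478]
ee_rot: [170.9, -0.4, 96.7]
contact_force: [-1.5, 1.6, -0.7]
opening: 0.082
```

```bash
python3 - <<'E'
from ov import *
avg(8); print(bendnow()); 
snap("scene","s12");crop("s12",320,200,80,60,10,"c16")
E
```

```text
14.1833 F [-1.45 -0.57 -0.97] sd [0.45 0.38 0.49] M [-0.107  0.479 -0.02 ] sd [0.019 0.05  0.014] op 0.083
(array([ -2.2,  -0.7, 275.1]), array([ 0.139, -0.005,  0.001]))
```

View pics/c16.png

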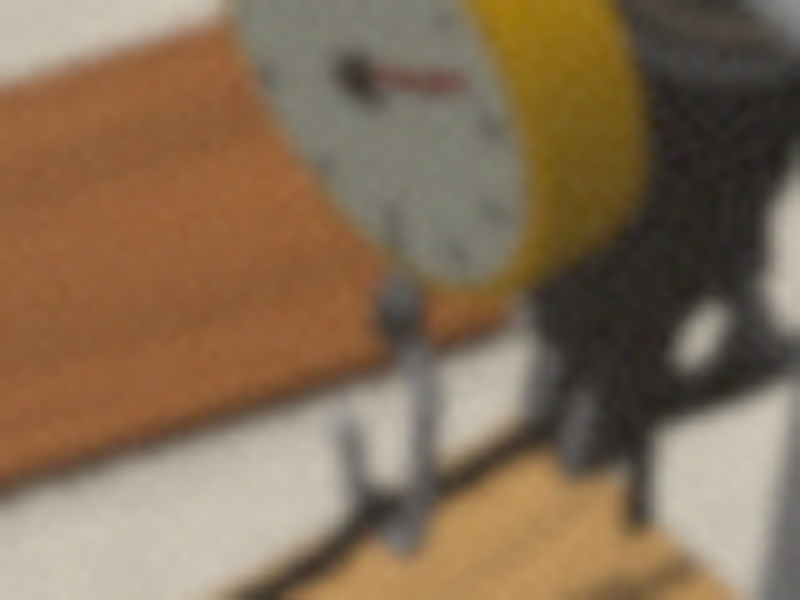

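>>> arm_command:
  targets:
    - {"grip": 0,"xyz": [0,-1,-0.15],"turn": [0,0,0]}
    - {"grip": 0,"xyz": [0,-1,-0.15],"turn": [0,0,0]}
    - {"grip": 0,"xyz": [0,0,0],"turn": [0,0,0]}

```text
clock: 14.48
tool_pos: [0.4682, 0.2248, 0.249]
ee_rot: [170.7, -0.4, 96.7]
contact_force: [-1.9, -0.6, -1.8]
opening: 0.084
```

```bash
python3 - <<'E'
from ov import *
avg(8); print(bendnow()); 
E
```

```text
14.8833 F [-1.7  -0.14 -1.32] sd [0.56 0.52 0.14] M [-0.057  0.455 -0.005] sd [0.03  0.018 0.032] op 0.08
(array([ -3.6,  -0.6, 275.6]), array([ 0.139, -0.007,  0.001]))
```

>>> arm_command:
  targets:
    - {"grip": 0,"xyz": [0,-1.2,0],"turn": [0,0,0]}
    - {"grip": 0,"xyz": [0,-1.2,0],"turn": [0,0,0]}
    - {"grip": 0,"xyz": [0,-1.2,0],"turn": [0,0,0]}
    - {"grip": 0,"xyz": [0,0,0],"turn": [0,0,0]}

```text
clock: 15.22
tool_pos: [0.4674, 0.2248, 0.25]
ee_rot: [170.2, -0.4, 96.7]
contact_force: [-0.4, 1.1, -1.6]
opening: 0.084
```

```bash
python3 - <<'E'
from ov import *
avg(8); print(bendnow()); 
E
```

```text
15.6167 F [ 1.69  0.53 -1.93] sd [0.6  0.48 0.4 ] M [-0.009  0.055  0.047] sd [0.027 0.027 0.022] op 0.081
(array([ -4.8,  -0.6, 277. ]), array([ 0.139, -0.016,  0.002]))
```

>>> arm_command:
  targets:
    - {"grip": 0,"xyz": [0,0.3,0.3],"turn": [0.3,0,0]}
    - {"grip": 0,"xyz": [0,0.3,0.3],"turn": [0.3,0,0]}
    - {"grip": 0,"xyz": [0,0,0.3],"turn": [0.3,0,0]}
    - {"grip": 0,"xyz": [0,0,0],"turn": [0,0,0]}

```text
clock: 15.95
tool_pos: [0.4672, 0.2247, 0.2483]
ee_rot: [171.4, -0.4, 96.7]
contact_force: [0.2, -0.0, -1.4]
opening: 0.077
```

```bash
python3 - <<'E'
from ov import *
avg(8); print(bendnow()); 
E
```

```text
16.35 F [ 0.27  0.3  -1.49] sd [0.51 0.6  0.51] M [-0.028  0.134  0.023] sd [0.013 0.028 0.026] op 0.082
(array([ -4.4,  -0.6, 274.5]), array([0.139, 0.003, 0.002]))
```

>>> arm_command:
  targets:
    - {"grip": 0,"xyz": [0,-0.3,2],"turn": [0,0,0]}
    - {"grip": 0,"xyz": [0,-0.3,2],"turn": [0,0,0]}
    - {"grip": 0,"xyz": [0,-0.3,2],"turn": [0,0,0]}
    - {"grip": 0,"xyz": [0,-0.3,2],"turn": [0,0,0]}
    - {"grip": 0,"xyz": [0,-0.3,2],"turn": [0,0,0]}
    - {"grip": 0,"xyz": [0,0,0],"turn": [0,0,0]}

```text
clock: 16.85
tool_pos: [0.4673, 0.2248, 0.238]
ee_rot: [171.3, -0.4, 96.7]
contact_force: [0.6, 0.5, 0.0]
opening: 0.083
```

```bash
python3 - <<'E'
from ov import *
avg(16); print(bendnow()); 
snap("scene","s13");crop("s13",320,200,80,60,10,"c17")
E
```

```text
17.65 F [-0.42 -0.41 -0.31] sd [0.46 0.38 0.32] M [-0.056  0.174  0.002] sd [0.028 0.022 0.039] op 0.082
(array([ -4.3,  -0.5, 264.6]), array([0.139, 0.002, 0.002]))
```

View pics/c17.png

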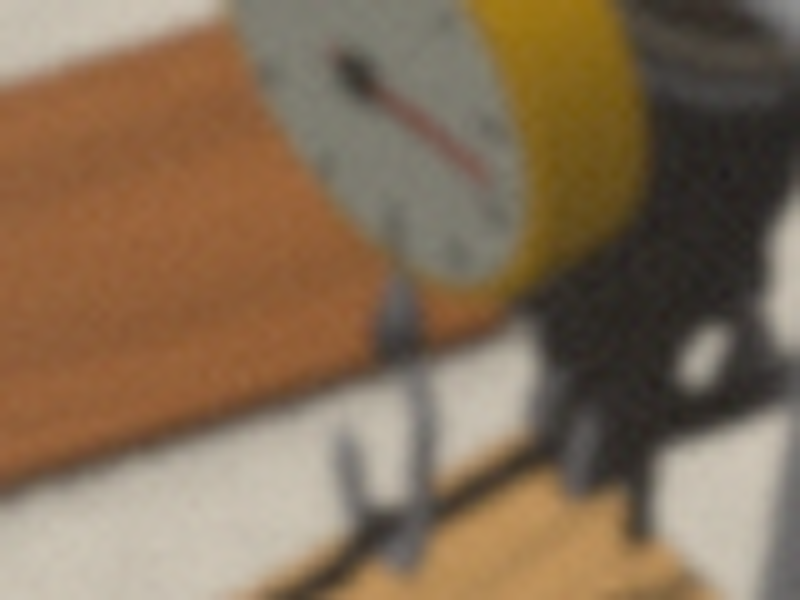

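>>> arm_command:
  targets:
    - {"grip": 0,"xyz": [0,-0.4,1.2],"turn": [0,0,0]}
    - {"grip": 0,"xyz": [0,-0.4,1.2],"turn": [0,0,0]}
    - {"grip": 0,"xyz": [0,0,0],"turn": [0,0,0]}

```text
clock: 17.95
tool_pos: [0.4674, 0.2248, 0.2361]
ee_rot: [171.2, -0.4, 96.7]
contact_force: [-1.2, 0.2, -0.7]
opening: 0.083
```

```bash
python3 - <<'E'
from ov import *
avg(24); print(bendnow()); 
E
```

```text
19.15 F [-0.16 -0.07 -0.09] sd [0.4  0.54 0.48] M [-0.056  0.106 -0.012] sd [0.022 0.033 0.031] op 0.079
(array([ -4.3,  -0.5, 262.5]), array([0.139, 0.   , 0.002]))
```

>>> arm_command:
  targets:
    - {"grip": 12,"xyz": [0,0,0],"turn": [0,0,0]}
    - {"grip": 18,"xyz": [0,0,0],"turn": [0,0,0]}
    - {"grip": 30,"xyz": [0,0,0],"turn": [0,0,0]}
    - {"grip": 50,"xyz": [0,0,0],"turn": [0,0,0]}
    - {"grip": 50,"xyz": [0,0,0],"turn": [0,0,0]}
    - {"grip": 50,"xyz": [0,0,0],"turn": [0,0,0]}

```text
clock: 19.65
tool_pos: [0.4676, 0.2251, 0.2366]
ee_rot: [171.2, -0.5, 96.7]
contact_force: [-0.3, 0.8, 0.7]
opening: 0.505
```

```bash
python3 - <<'E'
from ov import *
snap("scene","s14");crop("s14",280,180,120,90,6,"c18");snap("wrist","w14")
avg(20); print(bendnow()); snap("scene","s15");crop("s15",280,180,120,90,6,"c19");snap("wrist","w15")
E
```

```text
20.75 F [ 0.07 -0.   -0.06] sd [0.53 0.36 0.56] M [-0.01   0.074 -0.   ] sd [0.028 0.026 0.033] op 0.5
(array([ -4. ,  -0.3, 262.9]), array([ 0.139, -0.001,  0.002]))
```

View pics/c18.png

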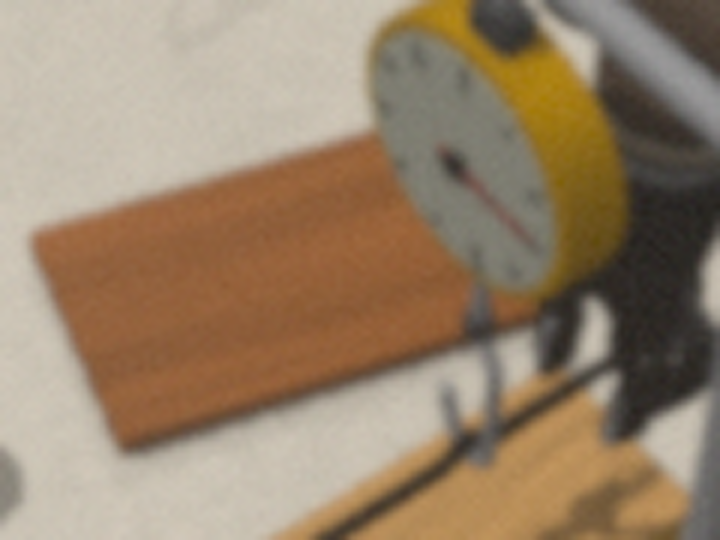

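View pics/c19.png

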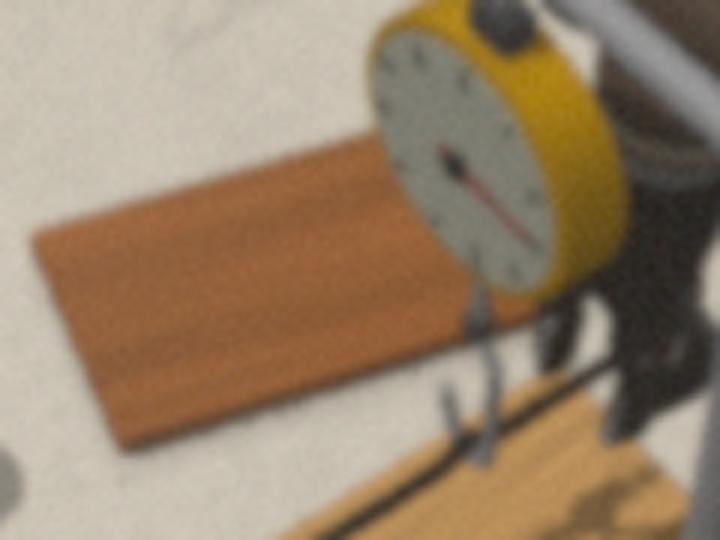

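View pics/w15.png

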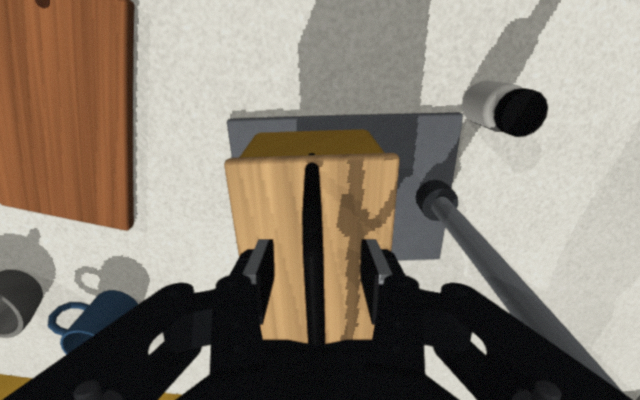

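>>> arm_command:
  targets:
    - {"grip": 50,"xyz": [0,0,0],"turn": [0,0,0]}
    - {"grip": 50,"xyz": [0,0,0],"turn": [0,0,0]}
    - {"grip": 50,"xyz": [0,0,0],"turn": [0,0,0]}
    - {"grip": 50,"xyz": [0,0,0],"turn": [0,0,0]}
    - {"grip": 50,"xyz": [0,0,0],"turn": [0,0,0]}
    - {"grip": 50,"xyz": [0,0,0],"turn": [0,0,0]}
    - {"grip": 50,"xyz": [0,0,0],"turn": [0,0,0]}
    - {"grip": 50,"xyz": [0,0,0],"turn": [0,0,0]}
    - {"grip": 50,"xyz": [0,0,0],"turn": [0,0,0]}
    - {"grip": 50,"xyz": [0,0,0],"turn": [0,0,0]}
    - {"grip": 50,"xyz": [0,0,0],"turn": [0,0,0]}
    - {"grip": 50,"xyz": [0,0,0],"turn": [0,0,0]}

```text
clock: 21.85
tool_pos: [0.4676, 0.2251, 0.2366]
ee_rot: [171.2, -0.5, 96.7]
contact_force: [-0.3, 0.1, -0.1]
opening: 0.503
```

```bash
python3 - <<'E'
from ov import *
from rig import vision,ctrl
fr=[]
for i in range(16):
    d=vision.get_image("wrist"); fr.append(d["image"][140:240,220:420].astype(np.float32).mean(2))
    vision.get_image("wrist")
for f in fr[1:]:
    print(np.round(cv2.phaseCorrelate(fr[0],f)[0],2),end=" ")
print(ctrl.get_state()["clock"],bendnow())
E
```

```text
[-0.04  0.02] [-0.03  0.02] [-0.02 -0.  ] [-0.05  0.04] [-0.07  0.01] [-0.07  0.01] [-0.06  0.03] [-0.02 -0.02] [-0.09  0.  ] [-0.04 -0.01] [-0.03  0.02] [-0.04  0.05] [-0.04  0.03] [-0.03  0.04] [-0.    0.01] 23.45 (array([ -4. ,  -0.3, 262.9]), array([ 0.139, -0.   ,  0.002]))
```

>>> arm_command:
  targets:
    - {"grip": 50,"xyz": [-1.2,0,0],"turn": [0,0,0]}
    - {"grip": 40,"xyz": [0,0,0],"turn": [0,0,0]}
    - {"grip": 30,"xyz": [0,0,0],"turn": [0,0,0]}
    - {"grip": 24,"xyz": [0,0,0],"turn": [0,0,0]}
    - {"grip": 20,"xyz": [0,0,0],"turn": [0,0,0]}
    - {"grip": 16,"xyz": [0,0,0],"turn": [0,0,0]}
    - {"grip": 13,"xyz": [0,0,0],"turn": [0,0,0]}
    - {"grip": 10,"xyz": [0,0,0],"turn": [0,0,0]}
    - {"grip": 5,"xyz": [0,0,0],"turn": [0,0,0]}
    - {"grip": 0,"xyz": [0,0,0],"turn": [0,0,0]}
    - {"grip": 0,"xyz": [0,0,0],"turn": [0,0,0]}
    - {"grip": 0,"xyz": [0,0,0],"turn": [0,0,0]}

```text
clock: 24.45
tool_pos: [0.4676, 0.2243, 0.2366]
ee_rot: [171.2, -0.5, 96.8]
contact_force: [-1.0, 0.2, 0.3]
opening: 0.081
```

```bash
python3 - <<'E'
from ov import *
avg(12); print(bendnow()); snap("scene","s16");crop("s16",280,180,120,90,6,"c20")
E
```

```text
25.05 F [-0.03  0.3  -0.09] sd [0.49 0.55 0.49] M [0.05  0.081 0.048] sd [0.02  0.021 0.038] op 0.086
(array([ -4.1,  -1.1, 263. ]), array([ 0.14 , -0.001,  0.004]))
```

View pics/c20.png

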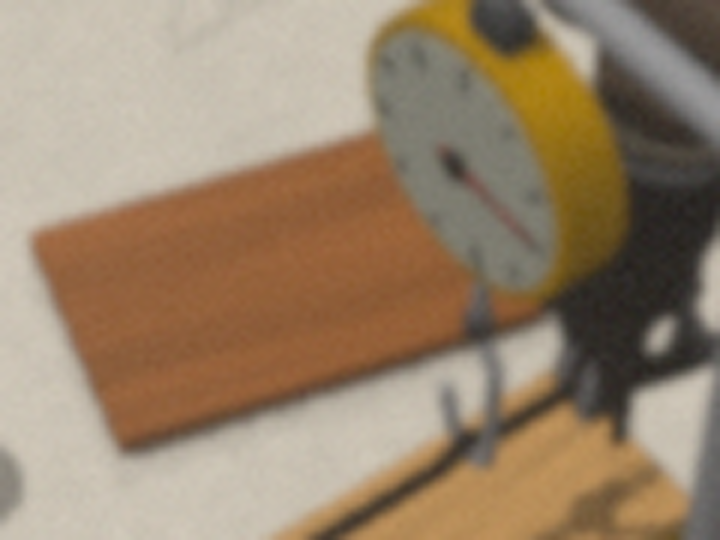

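>>> arm_command:
  targets:
    - {"grip": 0,"xyz": [0,0.4,-2.5],"turn": [0,0,0]}
    - {"grip": 0,"xyz": [0,0.4,-2.5],"turn": [0,0,0]}
    - {"grip": 0,"xyz": [0,0.4,-2.5],"turn": [0,0,0]}
    - {"grip": 0,"xyz": [0,0.4,-2.5],"turn": [0,0,0]}
    - {"grip": 0,"xyz": [0,0.4,-2.5],"turn": [0,0,0]}
    - {"grip": 0,"xyz": [0,0.4,-2.5],"turn": [0,0,0]}
    - {"grip": 0,"xyz": [0,0.4,-2.5],"turn": [0,0,0]}
    - {"grip": 0,"xyz": [0,0.4,-2.5],"turn": [0,0,0]}
    - {"grip": 0,"xyz": [0,0.4,-2.5],"turn": [0,0,0]}
    - {"grip": 0,"xyz": [0,0.4,-2.5],"turn": [0,0,0]}
    - {"grip": 0,"xyz": [0,0.4,-2.5],"turn": [0,0,0]}
    - {"grip": 0,"xyz": [0,0.4,-2.5],"turn": [0,0,0]}

```text
clock: 26.1
tool_pos: [0.4657, 0.2232, 0.2663]
ee_rot: [171.7, -0.4, 96.8]
contact_force: [0.8, -0.9, -2.0]
opening: 0.081
```

```bash
python3 - <<'E'
from ov import *
avg(6); print(bendnow()); snap("scene","s17");crop("s17",280,180,120,90,6,"c21")
E
```

```text
26.4 F [-0.24 -0.08 -2.88] sd [0.39 0.5  0.35] M [-0.061  0.318 -0.01 ] sd [0.024 0.036 0.025] op 0.083
(array([ -5.7,  -1.8, 292.1]), array([0.139, 0.007, 0.003]))
```

View pics/c21.png

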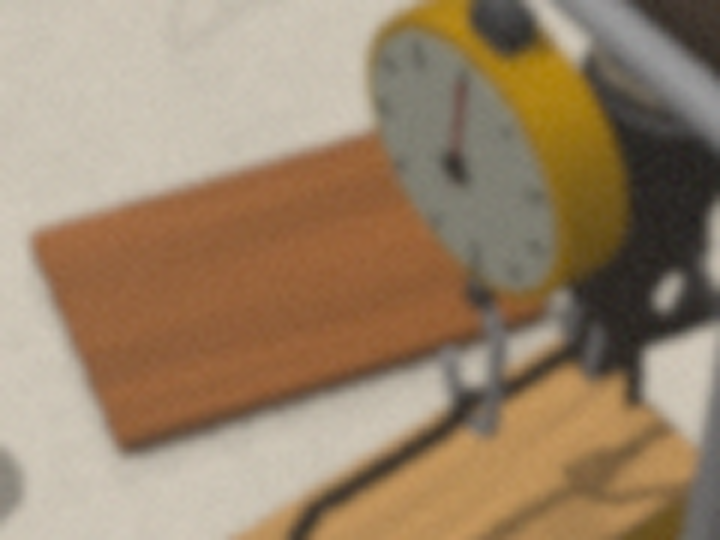

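>>> arm_command:
  targets:
    - {"grip": 0,"xyz": [0,0.8,-4],"turn": [0,0,0]}
    - {"grip": 0,"xyz": [0,0.8,-4],"turn": [0,0,0]}
    - {"grip": 0,"xyz": [0,0.8,-4],"turn": [0,0,0]}
    - {"grip": 0,"xyz": [0,0.8,-4],"turn": [0,0,0]}
    - {"grip": 0,"xyz": [0,0.8,-4],"turn": [0,0,0]}
    - {"grip": 0,"xyz": [0,0.8,-4],"turn": [0,0,0]}
    - {"grip": 0,"xyz": [0,0.8,-4],"turn": [0,0,0]}
    - {"grip": 0,"xyz": [0,0.8,-4],"turn": [0,0,0]}
    - {"grip": 0,"xyz": [0,0.8,-4],"turn": [0,0,0]}
    - {"grip": 0,"xyz": [0,0.8,-4],"turn": [0,0,0]}
    - {"grip": 0,"xyz": [0,0.8,-4],"turn": [0,0,0]}
    - {"grip": 0,"xyz": [0,0,0],"turn": [0,0,0]}

```text
clock: 27.45
tool_pos: [0.4688, 0.2233, 0.3167]
ee_rot: [171.5, -0.5, 96.8]
contact_force: [0.7, 0.4, -2.9]
opening: 0.084
```

```bash
python3 - <<'E'
from ov import *
avg(4); print(bendnow()); snap("scene","s18");crop("s18",280,180,120,90,6,"c22")
print(plan(Ts(),bendgoal(-.004,-.09,.337,yaw=.14),n=8))
E
```

```text
27.65 F [-0.07  0.17 -2.35] sd [0.47 0.26 0.25] M [-0.077  0.348 -0.02 ] sd [0.019 0.023 0.023] op 0.077
(array([ -3.6,  -2.2, 340.7]), array([0.139, 0.009, 0.002]))
(8, [-11.0, 0.2, 0.5], [-0.06, -0.01, -0.01])
```

View pics/c22.png

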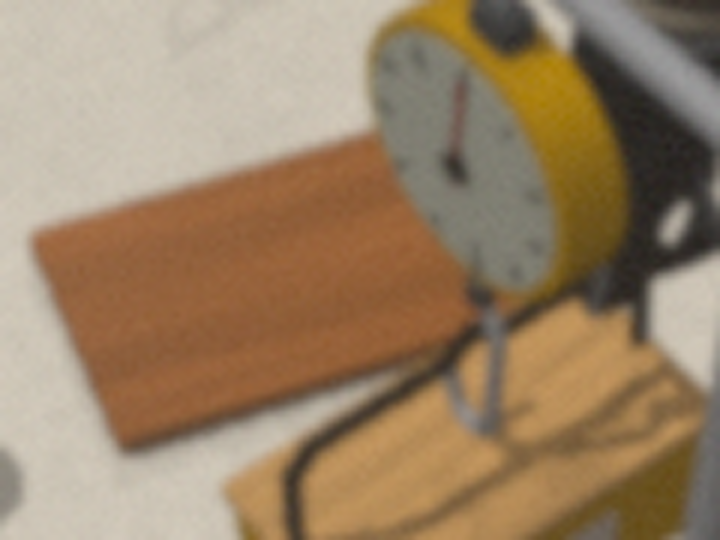

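Hook is empty, needle at zero, bend 55 mm above the seat. Now exit towards −y.

>>> arm_command:
  targets:
    - {"grip": 0,"xyz": [-6,0,0],"turn": [0,0,0]}
    - {"grip": 0,"xyz": [-9,0.2,0],"turn": [0,0,0]}
    - {"grip": 0,"xyz": [-11,0.2,0.3],"turn": [0,0,0]}
    - {"grip": 0,"xyz": [-11,0.2,0.3],"turn": [0,0,0]}
    - {"grip": 0,"xyz": [-12,0.2,0.3],"turn": [0,0,0]}
    - {"grip": 0,"xyz": [-15,0.2,0.3],"turn": [0,0,0]}
    - {"grip": 0,"xyz": [-15,0.2,0.3],"turn": [0,0,0]}
    - {"grip": 0,"xyz": [-15,0.2,0.3],"turn": [0,0,0]}

```text
clock: 28.37
tool_pos: [0.4801, 0.1239, 0.3101]
ee_rot: [171.9, -0.3, 97.0]
contact_force: [-0.0, 0.5, -3.3]
opening: 0.076
```

```bash
python3 - <<'E'
import st
from mv import *
print(bendnow())
def boardgoal(x,y,zu,yaw=None,pitch=0):
    tc=np.load("tc.npy"); T=np.eye(4); T[:3,:3]=R.from_euler('ZYX',[BY if yaw is None else yaw,pitch,0]).as_matrix(); T[:3,3]=on(B,BY,x,y,zu); return T@np.linalg.inv(tc)
print(plan(Ts(),boardgoal(0,0,.11),v=25))
E
```

```text
28.3667 [  2.2 -14.7 113.9   1.   72.8 -95. ] [-0.04  0.47 -3.29] [-0.071  0.287  0.012] 0.076
[0.4774 0.1235 0.3289] [171.92  -0.31  97.02]
(array([  -5.9, -101.8,  335.5]), array([0.144, 0.013, 0.   ]))
(9, [-21.1, -9.9, 4.5], [-0.09, -0.24, 1.59])
```

```bash
cat > kin.py <<'E'
import numpy as np
from scipy.optimize import least_squares
from scipy.spatial.transform import Rotation as R
rec=[([59.073,16.455,90.421,0,73.2585,-8.594],[.25612,.62383,.22994]),
([14.4,-19.1,114.2,-.5,85.4,-84.3],[.3833,.2,.3382]),([-51,-19.8,122.7,15.3,68.1,-155.8],[.4055,-.2435,.2715]),
([-57.5,-4,113.1,18.5,64.3,-162.6],[.4338,-.3629,.237]),([-54,-1,111.7,8.8,65.1,-155.2],[.4267,-.3574,.2155]),
([-53.2,4.1,113.4,11,57.7,-159.5],[.4435,-.358,.1544]),([-19.4,-19.5,120.1,4.8,72.6,-117],[.4563,-.0327,.2861]),
([4.1,-16.5,115.9,1.7,71.9,-93.2],[.4645,.1416,.3049]),([14.8,-10.9,111.1,-1,71.2,-81.8],[.4718,.2247,.3078])]
def fk(q,p):
    a0,h,y0,L1,e,L2,Lt=p
    A=R.from_euler('Z',q[0],degrees=True); B=A*R.from_euler('Y',q[1],degrees=True); C=B*R.from_euler('Y',q[2],degrees=True)
    W=C*R.from_euler('ZYZ',[q[3],q[4],q[5]+180],degrees=True)
    return A.apply([a0,y0,h])+B.apply([0,0,L1])+C.apply([e,0,L2])+W.apply([0,0,Lt]), W
def res(p): return np.concatenate([fk(q,p)[0]-x for q,x in rec])
P=least_squares(lambda p:np.r_[res(p),.001*np.array(p)],[0,.2,.1,.4,0,.4,.25]).x
def ik(pos,Rm,q0):
    lo=np.array([-158.93,-51.34,12.03,-87.48,13.55,-162.69]);hi=np.array([158.93,127.21,142.37,267.48,161.25,162.69])
    def f(q):
        x,W=fk(q,P); return np.r_[(x-pos)*1000,np.degrees((R.from_matrix(Rm).inv()*W).as_rotvec())*3]
    r=least_squares(f,np.clip(q0,lo+1,hi-1),bounds=(lo,hi)); return r.x.round(1),np.abs(f(r.x)).max().round(2)
E
python3 - <<'E'
from kin import *
print(P.round(4),np.abs(res(P)).max())
from mv import *
tc=np.load("tc.npy")
for x in (0,.01,.02):
  for z in (.11,.018):
    T=np.eye(4);T[:3,:3]=R.from_euler('Z',BY).as_matrix();T[:3,3]=on(B,BY,x,0,z);G=T@np.linalg.inv(tc)
    print(x,z,G[:3,3].round(3),ik(G[:3,3],G[:3,:3],[-25,-25,125,4,70,-115]))
E
```

```text
[-0.0017  0.2368  0.1008  0.4415  0.0166  0.5736  0.2479] 0.0027443246537175447
0 0.11 [ 0.4   -0.066  0.256] (array([ -25.6,  -27.6,  128.7,    3.2,   70.6, -109. ]), np.float64(0.0))
0 0.018 [ 0.4   -0.066  0.164] (array([ -25.6,  -22.3,  134.9,    3.5,   59.1, -109.8]), np.float64(0.0))
0.01 0.11 [ 0.41  -0.067  0.256] (array([ -25.1,  -25.8,  127.6,    3.2,   70. , -108.5]), np.float64(0.0))
0.01 0.018 [ 0.41  -0.067  0.164] (array([ -25.1,  -20.6,  133.7,    3.5,   58.6, -109.2]), np.float64(0.0))
0.02 0.11 [ 0.42  -0.068  0.256] (array([ -24.6,  -24.2,  126.5,    3.1,   69.4, -108. ]), np.float64(0.0))
0.02 0.018 [ 0.42  -0.068  0.164] (array([ -24.6,  -18.8,  132.5,    3.4,   58. , -108.7]), np.float64(0.0))
```

```bash
cat >> mv.py <<'E'
def boardgoal(x,y,zu,yaw=None,pitch=0):
    tc=np.load("tc.npy"); T=np.eye(4); T[:3,:3]=R.from_euler('ZYX',[BY if yaw is None else yaw,pitch,0]).as_matrix(); T[:3,3]=on(B,BY,x,y,zu); return T@np.linalg.inv(tc)
E
python3 - <<'E'
from mv import *
print(plan(Ts(),boardgoal(0.006,0,.10),n=11))
E
```

```text
(11, [-17.3, -7.6, 4.6], [-0.07, -0.19, 1.3])
```

>>> arm_command:
  targets:
    - {"grip": 0,"xyz": [-17,-7,3],"turn": [0,-0.2,1]}
    - {"grip": 0,"xyz": [-18,-7.6,4.5],"turn": [-0.1,-0.2,1.3]}
    - {"grip": 0,"xyz": [-18,-7.6,4.6],"turn": [-0.1,-0.2,1.3]}
    - {"grip": 0,"xyz": [-18,-7.6,4.6],"turn": [-0.1,-0.2,1.3]}
    - {"grip": 0,"xyz": [-18,-7.6,4.6],"turn": [-0.1,-0.2,1.3]}
    - {"grip": 0,"xyz": [-18,-7.6,4.6],"turn": [-0.1,-0.2,1.3]}
    - {"grip": 0,"xyz": [-18,-7.6,4.6],"turn": [-0.1,-0.2,1.3]}
    - {"grip": 0,"xyz": [-18,-7.6,4.6],"turn": [-0.1,-0.2,1.3]}
    - {"grip": 0,"xyz": [-16,-7.6,4.6],"turn": [-0.1,-0.2,1.3]}
    - {"grip": 0,"xyz": [-12,-5,4],"turn": [0,-0.1,1]}
    - {"grip": 0,"xyz": [-6,-3,3],"turn": [0,0,0.5]}
    - {"grip": 0,"xyz": [0,0,0],"turn": [0,0,0]}

```text
clock: 29.37
tool_pos: [0.4089, -0.0735, 0.2486]
ee_rot: [171.1, 0.2, 82.9]
contact_force: [-1.0, -0.0, -3.3]
opening: 0.081
```

```bash
python3 - <<'E'
import st
from ov import *
T=Ts()@np.load("tc.npy"); d=np.linalg.inv
Tb=np.eye(4);Tb[:3,:3]=R.from_euler('Z',BY).as_matrix();Tb[:3,3]=[*B,0]
q=np.linalg.inv(Tb)@T; print(q[:3,3].round(4),R.from_matrix(q[:3,:3]).as_euler('ZYX').round(3))
print(plan(Ts(),boardgoal(0.0,0,.06),n=4))
snap("scene","s20");snap("top","t20")
bl=np.array([on(B,BY,*p) for p in [(.135,.085,.018),(.135,-.085,.018),(-.135,-.085,.018),(-.135,.085,.018),(.135,.085,.018)]])
overlay("s20","o7",240,130,160,120,5,caddyl(T)+[bl]);overlay("t20","o8",290,150,100,120,5,caddyl(T)+[bl])
E
```

```text
29.3667 [ -25.9  -25.5  128.1    2.8   68.9 -109.6] [-1.   -0.   -3.29] [0.004 0.413 0.001] 0.081
[ 0.406  -0.0731  0.2674] [171.11   0.24  82.86]
[ 0.0096 -0.0077  0.1025] [ 0.006 -0.001 -0.01 ]
(4, [1.6, -4.0, 10.1], [0.02, 0.13, 0.1])
```

View pics/o7.png

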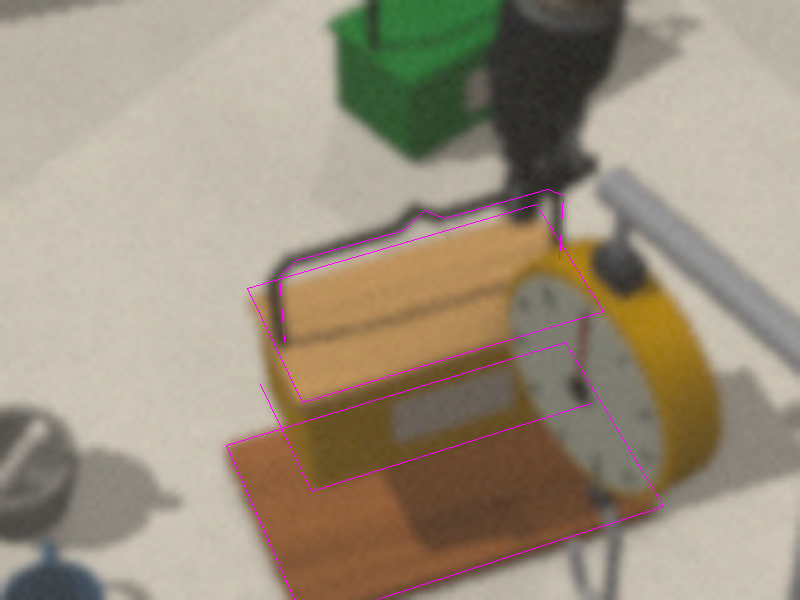

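View pics/o8.png

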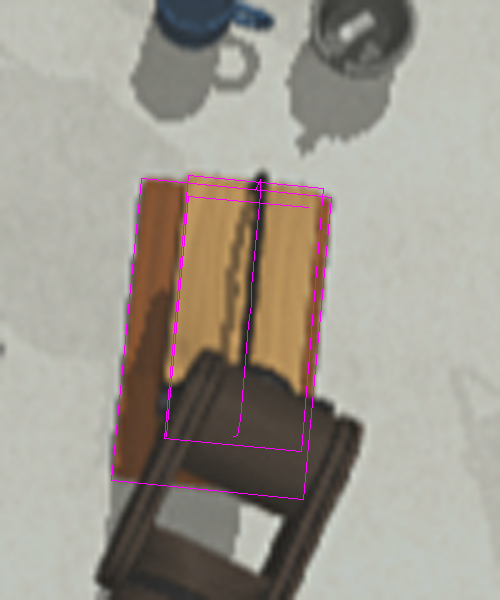

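```bash
python3 - <<'E'
from mv import *
print(plan(Ts(),boardgoal(-.002,-.001,.032),n=7))
E
```

```text
(7, [0.6, -3.3, 9.8], [0.03, 0.06, 0.07])
```

>>> arm_command:
  targets:
    - {"grip": 0,"xyz": [0.7,-3.3,9],"turn": [0,0.1,0.1]}
    - {"grip": 0,"xyz": [0.7,-3.3,11],"turn": [0,0.1,0.1]}
    - {"grip": 0,"xyz": [0.7,-3.3,11],"turn": [0,0.1,0.1]}
    - {"grip": 0,"xyz": [0.7,-3.3,11],"turn": [0,0.1,0.1]}
    - {"grip": 0,"xyz": [0.7,-3.3,11],"turn": [0,0.1,0.1]}
    - {"grip": 0,"xyz": [0.6,-3.3,9],"turn": [0,0,0]}
    - {"grip": 0,"xyz": [0,-2,5],"turn": [0,0,0]}
    - {"grip": 0,"xyz": [0,0,0],"turn": [0,0,0]}

```text
clock: 30.13
tool_pos: [0.3989, -0.0622, 0.1721]
ee_rot: [171.1, -0.5, 83.0]
contact_force: [-0.9, 0.0, -3.0]
opening: 0.083
```

```bash
cat > bo.py <<'E'
from ov import *
def bnow():
    T=Ts()@np.load("tc.npy"); Tb=np.eye(4);Tb[:3,:3]=R.from_euler('Z',BY).as_matrix();Tb[:3,3]=[*B,0]
    q=np.linalg.inv(Tb)@T; print(q[:3,3].round(4),R.from_matrix(q[:3,:3]).as_euler('ZYX').round(3))
def bov(n):
    T=Ts()@np.load("tc.npy")
    snap("scene","s"+n);snap("top","t"+n)
    bl=np.array([on(B,BY,*p) for p in [(.135,.085,.018),(.135,-.085,.018),(-.135,-.085,.018),(-.135,.085,.018),(.135,.085,.018)]])
    overlay("s"+n,"os"+n,240,130,160,120,5,caddyl(T)+[bl]);overlay("t"+n,"ot"+n,290,150,100,120,5,caddyl(T)+[bl])
E
python3 - <<'E'
import st
from bo import *
bnow(); avg(4); bov("21"); crop("s21",240,130,160,120,5,"c23")
E
```

```text
30.1333 [ -25.5  -23.1  134.7    3.8   60.2 -110.1] [-0.94  0.03 -3.01] [ 0.055  0.363 -0.011] 0.083
[ 0.396  -0.062   0.1909] [171.09  -0.53  83.  ]
[-0.0016  0.0045  0.026 ] [ 0.008 -0.002  0.004]
30.3333 F [-0.12 -0.3  -2.74] sd [0.19 0.28 0.4 ] M [0.013 0.355 0.012] sd [0.048 0.054 0.016] op 0.082
```

View pics/os21.png

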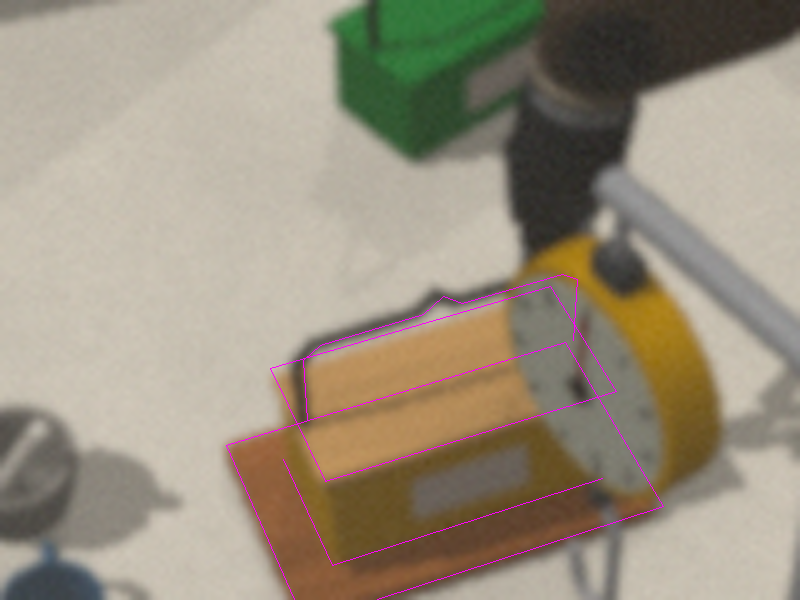

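View pics/ot21.png

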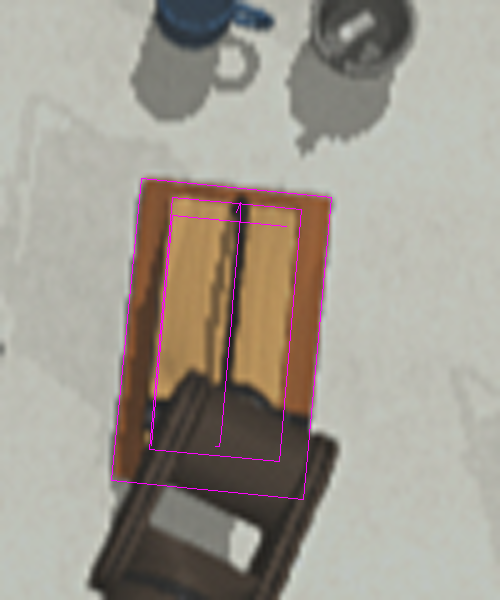

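>>> arm_command:
  targets:
    - {"grip": 0,"xyz": [-2,0,1],"turn": [0,0,0]}
    - {"grip": 0,"xyz": [-2,-0.2,1.2],"turn": [0,0,0]}
    - {"grip": 0,"xyz": [0,-0.2,1.2],"turn": [0,0,0]}
    - {"grip": 0,"xyz": [0,-0.2,1.2],"turn": [0,0,0]}
    - {"grip": 0,"xyz": [0,-0.2,1.2],"turn": [0,0,0]}
    - {"grip": 0,"xyz": [0,0,0],"turn": [0,0,0]}

```text
clock: 30.93
tool_pos: [0.4019, -0.0689, 0.1714]
ee_rot: [170.5, -0.3, 82.9]
contact_force: [-1.2, -0.1, -3.0]
opening: 0.079
```

```bash
python3 - <<'E'
from bo import *
bnow(); avg(8)
E
```

```text
[ 0.0037 -0.0024  0.026 ] [ 0.007 -0.012 -0.   ]
31.3333 F [ 0.02  0.19 -3.2 ] sd [0.18 0.34 0.25] M [ 0.023  0.364 -0.004] sd [0.019 0.02  0.018] op 0.085
```

>>> arm_command:
  targets:
    - {"grip": 0,"xyz": [0,-1.5,2],"turn": [0.3,0,0]}
    - {"grip": 0,"xyz": [0,-1.5,2],"turn": [0.3,0,0]}
    - {"grip": 0,"xyz": [0,-1,2],"turn": [0,0,0]}
    - {"grip": 0,"xyz": [0,0,0],"turn": [0,0,0]}

```text
clock: 31.67
tool_pos: [0.3997, -0.0684, 0.1655]
ee_rot: [171.0, -0.3, 83.0]
contact_force: [0.2, 0.1, -2.0]
opening: 0.079
```

```bash
python3 - <<'E'
from bo import *
bnow(); avg(8)
E
```

```text
[ 0.0002 -0.0022  0.0195] [ 0.007 -0.004 -0.   ]
32.0667 F [-0.03  0.33 -2.32] sd [0.44 0.46 0.23] M [0.06  0.13  0.067] sd [0.013 0.023 0.018] op 0.082
```

>>> arm_command:
  targets:
    - {"grip": 0,"xyz": [0,0,1.2],"turn": [0,0,0]}
    - {"grip": 0,"xyz": [0,0,1.2],"turn": [0,0,0]}
    - {"grip": 0,"xyz": [0,0,0],"turn": [0,0,0]}

```text
clock: 32.32
tool_pos: [0.4005, -0.0686, 0.164]
ee_rot: [170.9, -0.3, 83.0]
contact_force: [0.2, 0.3, -1.7]
opening: 0.082
```

```bash
python3 - <<'E'
from bo import *
bnow(); avg(8); bov("22")
E
```

```text
[ 0.0011 -0.0023  0.018 ] [ 0.007 -0.005 -0.   ]
32.7167 F [ 0.72  0.26 -1.65] sd [0.47 0.6  0.31] M [0.07  0.055 0.093] sd [0.033 0.03  0.008] op 0.082
```

View pics/os22.png

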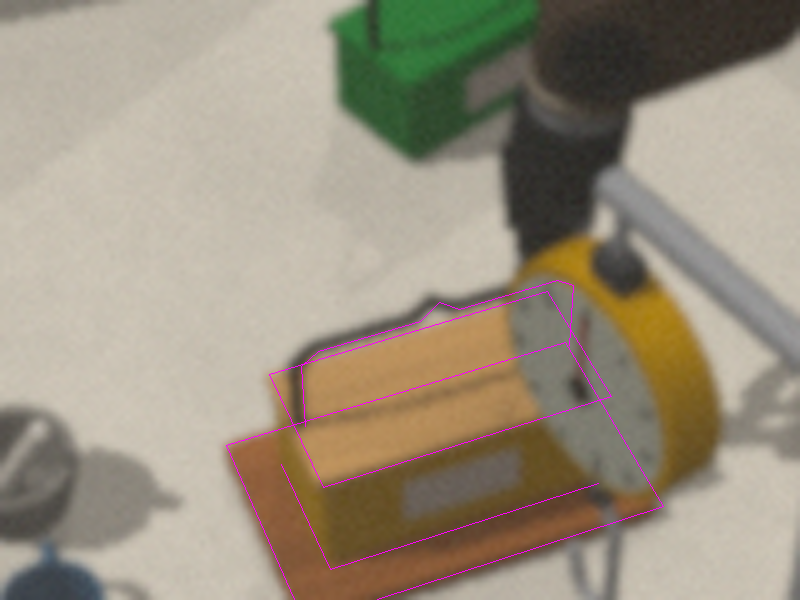

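View pics/ot22.png

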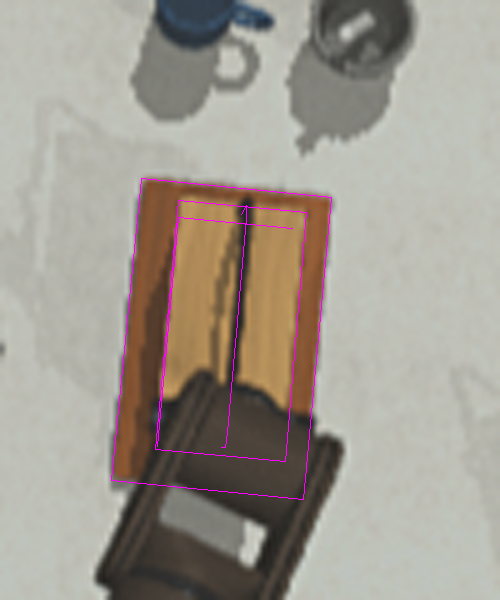

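>>> arm_command:
  targets:
    - {"grip": 0,"xyz": [0,0,1.5],"turn": [-0.3,0,0]}
    - {"grip": 0,"xyz": [0,0,1.5],"turn": [-0.3,0,0]}
    - {"grip": 0,"xyz": [0,0,0],"turn": [0,0,0]}

```text
clock: 33.07
tool_pos: [0.4014, -0.0683, 0.1638]
ee_rot: [170.3, -0.4, 83.0]
contact_force: [0.7, -0.6, -2.9]
opening: 0.076
```

```bash
python3 - <<'E'
from bo import *
bnow(); avg(8)
E
```

```text
[ 0.0036 -0.0017  0.0186] [ 0.008 -0.015  0.001]
33.4667 F [-1.36  1.02  0.94] sd [0.59 0.44 1.09] M [0.114 0.33  0.048] sd [0.033 0.062 0.035] op 0.077
```

>>> arm_command:
  targets:
    - {"grip": 12,"xyz": [0,0,0],"turn": [0,0,0]}
    - {"grip": 18,"xyz": [0,0,0],"turn": [0,0,0]}
    - {"grip": 30,"xyz": [0,0,0],"turn": [0,0,0]}
    - {"grip": 50,"xyz": [0,0,0],"turn": [0,0,0]}
    - {"grip": 60,"xyz": [0,0,0],"turn": [0,0,0]}
    - {"grip": 60,"xyz": [0,0,0],"turn": [0,0,0]}

```text
clock: 33.97
tool_pos: [0.4027, -0.0692, 0.164]
ee_rot: [170.1, -0.3, 82.9]
contact_force: [0.5, 0.2, -0.4]
opening: 0.602
```

```bash
python3 - <<'E'
from bo import *
avg(4);snap("wrist","w23")
E
```

```text
34.1667 F [0.34 0.36 0.37] sd [0.7  0.43 0.2 ] M [-0.006  0.081  0.01 ] sd [0.026 0.033 0.021] op 0.602
```

View pics/w23.png

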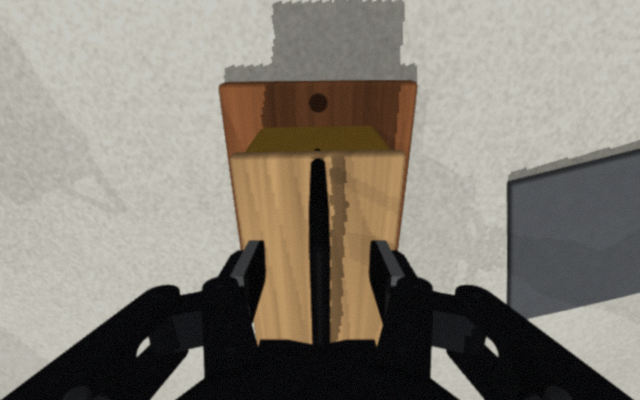

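Released, standing on the board, rod free between the fingers. Withdraw along the tool axis.

>>> arm_command:
  targets:
    - {"grip": 60,"xyz": [0,0,-5],"turn": [0,0,0]}
    - {"grip": 60,"xyz": [0,0,-10],"turn": [0,0,0]}
    - {"grip": 60,"xyz": [0,0,-15],"turn": [0,0,0]}
    - {"grip": 60,"xyz": [0,0,-20],"turn": [0,0,0]}
    - {"grip": 60,"xyz": [0,0,-20],"turn": [0,0,0]}
    - {"grip": 60,"xyz": [0,0,-20],"turn": [0,0,0]}
    - {"grip": 60,"xyz": [0,0,-20],"turn": [0,0,0]}
    - {"grip": 60,"xyz": [0,0,-10],"turn": [0,0,0]}
    - {"grip": 60,"xyz": [0,0,0],"turn": [0,0,0]}

```text
clock: 34.97
tool_pos: [0.3796, -0.0665, 0.2882]
ee_rot: [170.3, -0.4, 82.9]
contact_force: [0.1, -0.2, 0.2]
opening: 0.603
```

```bash
python3 - <<'E'
import st
from bo import *
snap("scene","s24");snap("top","t24");snap("wrist","w24")
crop("s24",240,130,160,120,5,"c24");crop("t24",300,170,80,60,8,"c25")
E
```

```text
34.9667 [ -27.6  -32.7  128.6    3.9   75.1 -111.2] [ 0.09 -0.17  0.19] [ 0.001  0.115 -0.029] 0.603
[ 0.3764 -0.0662  0.3069] [170.28  -0.36  82.92]
```

View pics/c24.png

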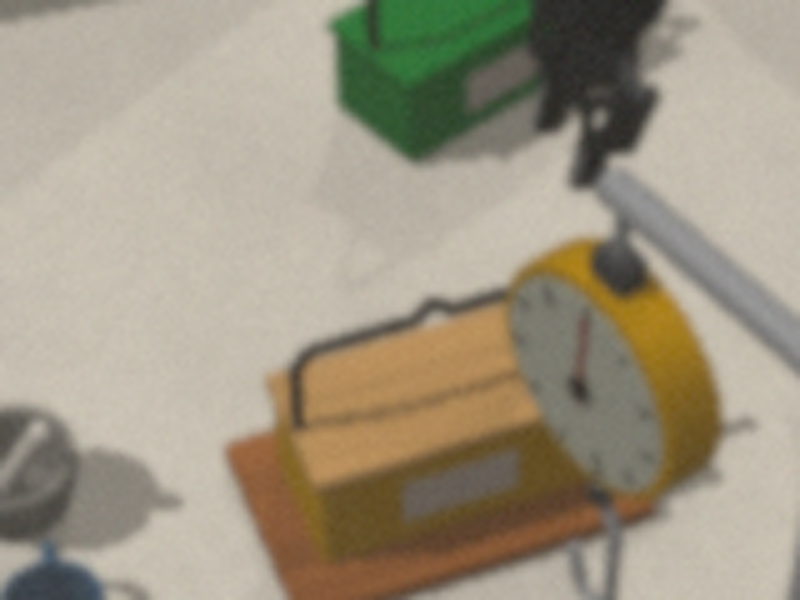

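View pics/c25.png

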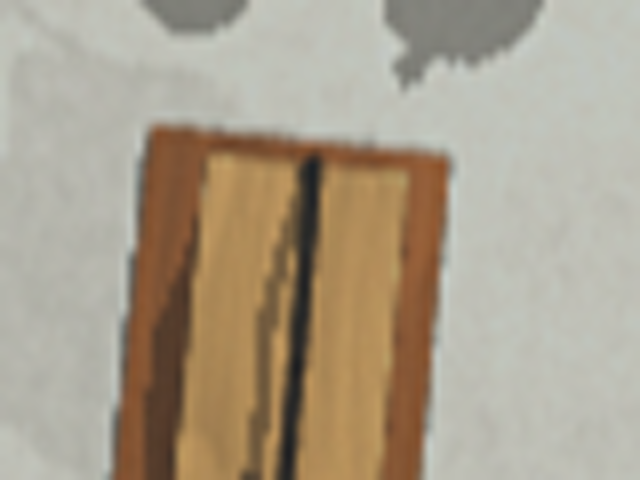

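View pics/w24.png

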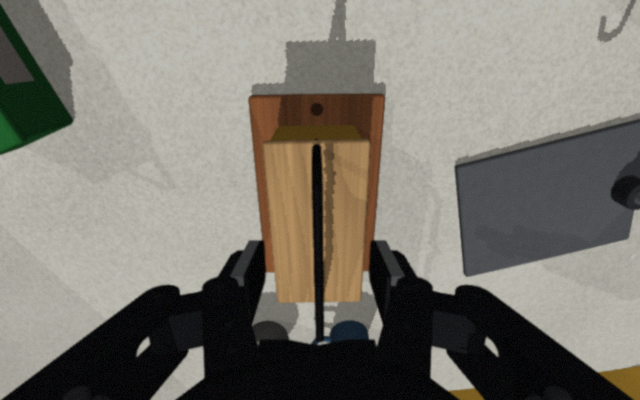

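View pics/t24.png

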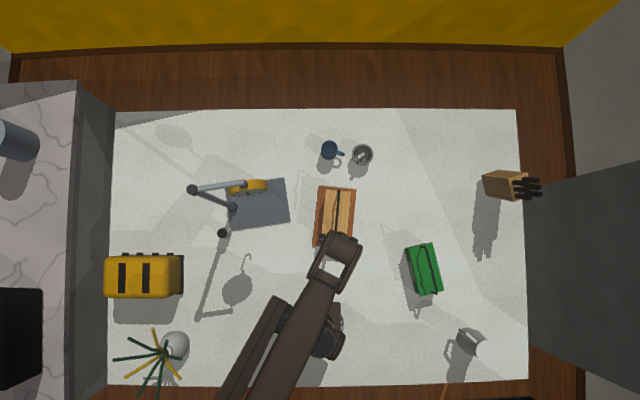

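```bash
python3 - <<'E'
from fit6 import *
from mv import *
z=.018
lift=lambda k:[L[k][0],L[k][1],L[k][2]+z]
c,r=fit([("t24",full([(208,153),(410,170)],300,170,8),np.array([lift('pp'),lift('pm')])),
("s24",full([(268,378),(318,488),(330,562)],240,130,5)+[1.4,0],np.array([lift('pm'),lift('pp'),lift('bpp')])),
("w24",np.array([[264,142],[369,142]],float),np.array([lift('mp'),lift('mm')]))][:3],[.466,-.073,-.1])
print(c,r.tolist())
b2,r=fit([("t24",full([(150,127),(450,157)],300,170,8),np.array([[.135,.085,.018],[.135,-.085,.018]])),("w24",np.array([[250,97],[384,95]],float),np.array([[-.135,-.085,.018],[-.135,.085,.018]]))],[.466,-.073,-.1])
print(b2,r.tolist())
for n,b in(("B",[*B,BY]),("b2",b2)):
  d=c[:2]-np.array(b)[:2];a=b[2];print(n,(np.array([[np.cos(a),np.sin(a)],[-np.sin(a),np.cos(a)]])@d*1000).round(1),c[2]-a)
E
```

```text
[ 0.47234906 -0.07442621 -0.11858967] [[-0.2, -0.7], [0.1, -0.0], [-2.6, -0.3], [-2.3, 0.4], [-3.0, 2.0], [110.0, -1.0], [-104.3, -0.2]]
[ 0.470284   -0.07458923 -0.11085767] [[-0.1, -1.3], [0.3, -1.2], [-2.2, -0.1], [2.5, -0.2]]
B [ 6.5 -0.6] -0.009389668828948164
b2 [2.  0.4] -0.007731994104630491
```

```bash
python3 - <<'E'
from rig import ctrl
s=ctrl.get_state(); print(s["clock"],s["contact_force"].round(1)); print(ctrl.close_job())
E
```

```text
35.1167 [ 0.1 -0.5 -0.5]
the job is handed in; nothing more can be done
None
```

I weighed the yellow caddy on the scale, put it on the wooden board and handed the job in at 35.1 s; no verdict is reported.

**Weighing:** I carried it by its near grip and hooked the bend in. I then lowered it until the wrist force was about zero (−0.09 N). Lifted, it weighed about 2.8 N (0.28 kg), which matches the roughly 22 mm the hook went down. After I let go, the needle looked the same in pictures 1 s apart, and the caddy moved less than 0.1 px over 1.6 s.

**Lifting off:** I gripped it again and raised it slowly. The needle was back at zero before the caddy left the hook.

**Final pictures:**
- **Caddy:** it stands upright and released on the board. The estimates put it 2–7 mm off centre, and about 0.01 rad off the board's length.
- **Scale and robot:** the hook is empty and up, and the gripper is clear.
- **Other things:** the jar, mortar and mug look unmoved; I checked these by eye only.

**Checks that disagreed:**
- **Hooking position:** my estimate was about 4 mm off in x. The bend's slope first pressed on the hook sideways with about 1.7 N, and I corrected that from the force reading before letting go.
- **Scene camera:** it showed a steady offset of about 1.4 px.
- **Last position fit:** two wrist-image corners were paired the wrong way round in the caddy fit. The robust fit gave them little weight, and the overlays agree with the result.
- **Board contact:** the wrist force was uneven on touchdown, with the far end touching first, but never above a few newtons.

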